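Thread a hook slider round the bent utensil rail

ROBOT

A 6-joint arm with a two-finger parallel gripper is mounted at the origin on the work surface. World frame = base frame: x ahead of the robot, y to its left, z up, the work surface at z = 0. Lengths are in m, angles in rad, forces in N, time in s.
With the tool pointing down it reaches from about 0.25 to 0.725 m from the base axis. Payload 4 kg.
Tool frame: the origin (TCP) lies midway between the tips of the shut fingers; the grasp point (between the pads) lies bot.pinch_z behind it (bot.pinch_z is the distance from the TCP to the grasp point, in m); z points along the fingers, y is the direction in which the jaws open and shut (so a half turn about z gives the same grasp; the last joint's range is limited). The gripper opens to 85 mm and grips with 20 to 120 N. Pads are 22 mm wide; open, the fingers measure 114 mm over their backs; the gripper's body (76 mm by 85 mm) begins 54 mm behind the grasp point. The pads swing forward as they close: fully open they stand 13 mm farther back than shut.
Start: joints at [-1.117, 0.241, 0.005, 1.335, 0, 1.571], TCP at [0.219, -0.449, 0.231] pointing down, gripper open.
Joint ranges: [-2.72, 2.72], [-1.05, 1.87], [-1.09, 1.28], [-1.99, 2.15], [-1.42, 1.44], [-3.14, 3.14]. Speed limits (rad/s): [2.79, 2.79, 3.14, 3.14, 3.14, 3.14].

INTERFACE

Orientations are given as a unit quaternion [x, y, z, w].
In Python, from workcell import bot gives the robot as it stands. The module is installed in compiled form; this text tells all that it offers.
- The arm moves only by the tool move_arm, never from a script. Its argument "series" is a list that holds one entry, the list of rows, each a list of 7 numbers: the shift along the world's x, y, z in cm, then the turn, a rotation vector about the world's x, y, z in degrees, then the opening, from 0 (shut) to 1 (fully open). A call has exactly 5 rows; each row shifts and turns the pose as measured when the row begins; what a row does not reach is not made up. A row lasts 1/10 s, in which the tool goes at most 50 mm and 8.59 degrees, less where a joint would pass 70% of its speed; a pose out of reach is approached as far as the arm can. A call with a gripper value outside its range is refused whole. The fingers move at their own pace and stop on an object; the grip force is fixed at half the most. Time passes only in rows, so rows that do not move let the fingers close, or fill a call up. It gives the time, the measured TCP pose, the force and the opening at its end, in the units of the state.
- bot.get_obs(): the state, without advancing time (a new reading comes with each control period).
- bot.camera(name): name is "scene" or "top"; returns (picture, depth): 480x640x3 uint8, red, green, blue; 480x640 float32, m along the optical axis (not along the pixel's ray), 0 where there is no reading.
- bot.camera_info(name): a dict with "vfov" (degrees; the focal length in pixels is half the picture's height over the tangent of half this angle, whatever the lens; pixels are square), "cx", "cy" (the principal point, pixels), "cam_to_world" (4x4, takes a point from camera to world coordinates). Camera axes: x right, y down, z forward; pixel columns grow to the right and rows downward; lengths in m; the calibration is good to about 2 mm. A picture is of the moment at which its call begins. camera_info takes no time and is no camera call.
- bot.job_done(): hands the job in, once; it reports no verdict.
Trained networks look in the newest picture that a camera, given by its name, has taken for a name from the list of things; names that differ only in an ending like _2 or _b are one class to them, and where a whole thing is asked for, a point or a joint stands for the part that bears it (a point fixed in the world has none). Each returns a list of dicts, best first, with "confidence" (0 to 1); they miss things now and then, are a little off and sometimes report something else, mostly with a low value. They report only what shows in the picture. A call takes as long as a camera call. They do not tell look-alikes from the thing itself.
- bot.find_in(camera, target): "at" ([x, y, z] in m, in world coordinates, good to about 4 mm: the middle of the surface that is visible of it).
The state is a dict: "clock": time; "joint_pos": joint angles; "joint_vel": joint speeds; "tau": joint torques, N m; "eef_pos": TCP position; "tool_rot": TCP orientation; "ft_force": force on the tool from outside, world axes, zero at the start; "ft_torque": the same for the moment, N m; "grip_width": finger opening in m.
Only numpy, scipy, OpenCV 4.12 (cv2) and the standard library are available. Lean on these libraries where they do the work, as an engineer would, in place of code of your own. Each camera call takes 0.05 s, during which the arm holds its last target.

TASK

Put the double-hook slider on the bent utensil rail so that ladles can hang at its closed end: thread it over the rail's open end, slide it round the uneven bend, turning it with the bar, until it sits fully home against the stop flange, and let it go hanging upright. Use a light hand: never bear on the bar with more than about 1 kg (10 N) nor on the stop with more than 2 kg (20 N), and leave the cup, jar and spoon where they are.

Things in the scene. Friction and masses are not known exactly. Their poses are not given: they have to be found in the camera images.
- rail: The bent utensil rail itself: a level, rigid, fixed, round steel bar 12 mm thick, centre line 100 mm above the worktop. Origin and axes as stand (on the worktop straight below rail_home; x along the last straight piece towards the stop, y left, z up). From open end to home the heading turns about 75 degrees clockwise seen from above.
- rail_home (a point): Point on the rod's centre line, 100 mm above rail's origin, same axes: the slider's bore centre is here when it is fully home, its end face on the stop, a 30 mm flange whose face is at x = +13 mm. From here the rod runs straight back along -x for 45 mm to the bend, which by design has 100 mm radius, 75 degrees, 131 mm of rod, towards -y.
- rail_mouth (a point): Tip of the rounded nose (6 mm radius) of the rail's open end; x along the rod there, pointing into the rail. A straight piece of 71 mm from here to the bend. The bend is hand-made and uneven: its turn is 75 degrees give or take 9, sharper in some parts than in others, so the rod strays up to about 30 mm from the designed curve and its course must be felt or seen.
- slider_mid (a point): Centre of the slider's bore, half-way up it (44 mm over its underside). x runs along the bore (same either way round), z up. Octagonal collar 27 mm across, 26 mm long in x, with a 15 mm bore right through (1.5 mm play all round the straight rod). On top a flat grip fin, 10 mm thick in y, 24 mm long in x, from 13.5 to 47.5 mm above this point.
- cup: Bystander: open steel cup, 84 mm across, 110 mm tall, standing; origin under its centre.
- jar: Bystander: green glass jar with white cap, 68 mm across, 100 mm tall; origin under its centre.
- spoon: Bystander: steel spoon lying flat; origin under its middle, x along its length.
- slider: The loose steel double-hook slider, about 0.26 kg, 91.5 mm tall, standing upright at the start; origin under its centre, 44 mm below slider_mid, same axes. Foot bar 60 mm wide in y, 26 mm in x, 6 mm thick, with hook ends turned up 12 mm; a stem joins it to the collar. Heavier below the bore: on the rod it hangs fin up, slider_mid about 1.5 mm below the rod's centre line.
- stand: Fixed stand of the rail: foot plate 160 x 110 x 10 mm, and a 26 mm post, 122 mm tall, at x = +50 mm; the bar is held by it alone. It also has the stop, a 30 mm flange round the bar, 8 mm thick, its face at x = +13 mm. Origin on the worktop straight below rail_home; x along the last straight piece of bar towards the stop, z up.
Things that resemble listed ones, but are neither listed nor needed, are in the scene too. What is shaped like the slider but blue is not meant.

How it is judged:
On the way:
1. the slider is threaded on the straight piece at the rail's open end (bore centre 15 to 60 mm in from the tip of the nose, within 5 mm of the rod's centre line) (x of slider_mid in the frame of rail_mouth between 0.015 and 0.06 m and y of slider_mid in the frame of rail_mouth between -0.005 and 0.005 m and z of slider_mid in the frame of rail_mouth between -0.005 and 0.005 m), for 0.1 s.
At the end, for the whole second after the job is handed in: The slider hangs at rest on the rail's closed end, its collar within 3 mm of the stop flange, its bore centre within 6 mm of rail_home and its bore within 0.2 rad of the rail's direction, upright within 0.3 rad (x of slider_mid in the frame of rail_home between -0.003 and 0.003 m and distance between slider_mid and rail_home below 0.006 m and angle between the x axis of slider_mid and the x axis of rail, either way round below 0.2 rad and angle between slider_mid's own z axis and vertical below 0.3 rad and linear speed of slider below 0.02 m/s); the robot touches nothing.
It fails at once if the slider or the gripper bears on the bent bar with more than 12 N (contact force between any of slider, the fingers, the arm and rail above 12 N).
It fails at once if the slider is pressed on the stand and its stop with more than 25 N (contact force between slider and stand above 25 N).
It fails at once if a bystander is shifted by more than 30 mm (distance of any of cup, jar, spoon from where it was at the start of the episode above 0.03 m).
It also fails if it takes over 70 s, if anything falls off the work surface, if the arm or the gripper's body presses on something with over 40 N, if the wrist force passes 120 N, or if a joint passes its speed limit or range.

## Working session

There is one attempt and no reset: what is moved stays moved. The work goes in short steps, Python scripts to look and compute and a tool call to move; the robot and the scene stay as the last step left them, time stands still between calls to the robot, and variables do not carry over. Pictures are saved under pics/ and viewed, and the job is handed in when it is done.

Besides the shell and the picture viewer there is one more tool, called by a JSON object that holds its "method" and its "body", one argument or row to a line. move_arm: Moves the arm, as the interface text tells. Its arguments: {"type":"object","properties":{"series":{"type":"array","items":{"type":"array","items":{"type":"array","items":{"type":"number"}}}}},"required":["series"]}

```bash
mkdir -p pics; cat > h.py <<'E'
import numpy as np, cv2
from workcell import bot
def info(n):
    c=bot.camera_info(n); f=240/np.tan(np.radians(c['vfov'])/2); return f,c['cx'],c['cy'],np.array(c['cam_to_world'])
def pts(n,d):
    f,cx,cy,T=info(n); v,u=np.mgrid[0:480,0:640]
    P=np.stack([(u-cx)/f*d,(v-cy)/f*d,d],-1); return P@T[:3,:3].T+T[:3,3]
def proj(n,p):
    f,cx,cy,T=info(n); q=(np.array(p)-T[:3,3])@T[:3,:3]; return q[...,0]/q[...,2]*f+cx, q[...,1]/q[...,2]*f+cy
def shot(n,tag):
    im,d=bot.camera(n); cv2.imwrite(f'pics/{tag}.png',im[:,:,::-1]); np.save(f'pics/{tag}.npy',d); return im,d
E
python3 - <<'E'
from h import *
for n in('scene','top'):
    shot(n,n+'0'); print(n,info(n))
    for t in('slider','rail_mouth','rail_home','stand','cup','jar','spoon','slider_mid','rail'):
        print(t,[(np.round(x['at'],3),round(x['confidence'],2)) for x in bot.find_in(n,t)])
print(bot.get_obs(),bot.pinch_z)
E
```

```text
scene (np.float64(591.2844313932085), 313.4179055960413, 230.5309931432152, array([[ 0.02564287,  0.62017361, -0.78404537,  1.60126429],
       [ 0.99961446, -0.00755354,  0.02671845, -0.09148126],
       [ 0.01064776, -0.78442823, -0.6201282 ,  0.93850765],
       [ 0.        ,  0.        ,  0.        ,  1.        ]]))
slider [(array([ 0.538, -0.188,  0.026]), 0.87), (array([ 0.448, -0.185,  0.043]), 0.63)]
rail_mouth []
rail_home [(array([0.518, 0.093, 0.101]), 0.85), (array([ 0.478, -0.38 ,  0.07 ]), 0.55)]
stand [(array([0.509, 0.216, 0.014]), 0.76)]
cup [(array([ 0.667, -0.365,  0.077]), 0.68)]
jar [(array([ 0.538, -0.188,  0.026]), 0.62), (array([ 0.48 , -0.38 ,  0.073]), 0.61)]
spoon [(array([ 0.702, -0.132,  0.01 ]), 0.89)]
slider_mid [(array([ 0.542, -0.193,  0.028]), 0.94), (array([ 0.45 , -0.189,  0.037]), 0.79), (array([ 0.667, -0.363,  0.078]), 0.17)]
rail [(array([0.515, 0.089, 0.102]), 0.65)]
top (np.float64(490.88335997938447), 317.2668052671918, 230.94981922102912, array([[-0.00178562, -0.98462135,  0.17469289,  0.42545263],
       [-0.9997479 ,  0.00566772,  0.02172
[... 699 characters left out ...]
: 1.0, 'joint_pos': array([-1.11699831e+00,  2.40587473e-01,  5.05598712e-03,  1.33520572e+00,
        5.03198063e-06,  1.57079356e+00]), 'joint_vel': array([-1.28412625e-03,  1.18228822e-03, -1.66836351e-03,  5.05611854e-05,
       -5.22579384e-04, -4.23654619e-04]), 'tau': array([ 3.53304285e-04, -3.72218192e+01,  2.52696061e+01,  1.12421010e-03,
        3.14095689e-05,  4.00327792e-06]), 'eef_pos': array([ 0.21920332, -0.44941576,  0.23133414]), 'tool_rot': array([9.74368357e-01, 2.24958450e-01, 9.10081675e-06, 2.82347219e-05]), 'ft_force': array([-0.04226663, -0.29462471, -0.46326401]), 'ft_torque': array([ 0.00850773,  0.02168667, -0.01877419]), 'grip_width': 0.08543148748416707} 0.0187
```

View pics/scene0.png

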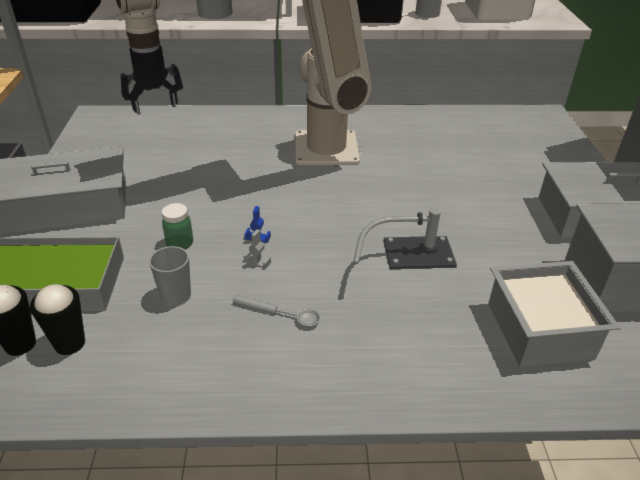

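View pics/top0.png

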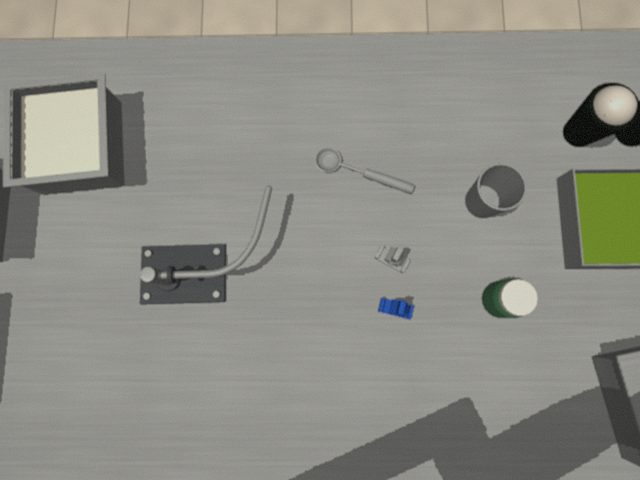

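The top view shows the steel slider at (394,256), the blue decoy at (396,308) and the rail nose at (268,188). The bend runs down to the stop and post at (150–175,274). Next I'll measure the rail and slider.

```bash
python3 - <<'E'
from h import *
im=cv2.imread('pics/top0.png'); d=np.load('pics/top0.npy'); P=pts('top',d)
print('table z',np.median(P[330:380,250:350,2]))
cv2.imwrite('pics/c1.png',cv2.resize(im[170:320,130:300],None,fx=4.5,fy=3.9,interpolation=cv2.INTER_CUBIC))
cv2.imwrite('pics/c2.png',cv2.resize(im[230:330,360:430],None,fx=6,fy=6,interpolation=cv2.INTER_CUBIC))
m=(P[...,2]>.085)&(P[...,2]<.125)&(d>0)
m[:170]=0;m[320:]=0;m[:,:130]=0;m[:,300:]=0
print(m.sum())
for r in range(184,282,4):
    q=P[r][m[r]]
    c=np.where(m[r])[0]
    if len(c): print(r,c.min(),c.max(),np.round(q.mean(0),4))
for c in range(140,262,4):
    r=np.where(m[:,c])[0]
    if len(r): print('col',c,r.min(),r.max(),np.round(P[r,c].mean(0),4),np.round(P[r,c][:,2].max(),4))
# slider
s=P[235:330,370:420]; 
print(np.round(s[::4,::4,2]*1000).astype(int))
E
```

```text
table z -0.0003602363247808271
1519
188 265 271 [0.6471 0.034  0.1043]
192 264 271 [0.64   0.0348 0.1042]
196 263 270 [0.633  0.0364 0.1041]
200 262 269 [0.6259 0.038  0.104 ]
204 261 268 [0.6188 0.0396 0.1043]
208 260 267 [0.6119 0.0413 0.1036]
212 259 266 [0.6047 0.0428 0.1045]
216 258 265 [0.5979 0.0445 0.1035]
220 257 264 [0.5907 0.0459 0.1048]
224 256 263 [0.5838 0.0475 0.1045]
228 255 261 [0.5768 0.0499 0.1047]
232 254 260 [0.5698 0.0515 0.1049]
236 252 259 [0.563  0.054  0.1043]
240 251 257 [0.5562 0.0564 0.104 ]
244 248 255 [0.5493 0.0605 0.1043]
248 246 253 [0.5426 0.0638 0.1038]
252 243 251 [0.5357 0.0679 0.104 ]
256 239 248 [0.529  0.0737 0.1036]
260 235 244 [0.522  0.0801 0.105 ]
264 228 240 [0.5154 0.0894 0.1042]
268 143 235 [0.5085 0.1678 0.1092]
272 141 227 [0.5018 0.1728 0.1085]
276 141 213 [0.4952 0.1838 0.1079]
280 143 175 [0.4885 0.2151 0.1092]
col 140 273 275 [0.4976 0.2415 0.1214] 0.1219
col 144 267 280 [0.4984 0.2348 0.1217] 0.1237
col 148 266 281 [0.4988 0.2284 0.1211] 0.124
col 152 267 282 [0.4969 0.2225 0.1186] 0.1239
col 156 268 282 [0.497  0.2194 0.1082] 0.
[... 1506 characters left out ...]
 8 31 51 53  6 19  2  3  0]
 [ 1  2  1  0  0 -1  6  7 11 14  0  0  2]
 [ 1 -2  2 -2 -1 -1 -1 -3 15  3 -1 -1  1]
 [-1  1 -2  1  1 -2  1 -2  1 -2 -1 -1  1]
 [-1  2 -2 -2  2 -2  2  0  2  4  1  0 -1]
 [ 3  0  0  0  2  1  0  1  0 -1  0 -1 -3]
 [ 1 -1  2  2  3  1  0  0 -3 -2  2  1 -1]
 [ 1  2  2  0 -1 -1  1 -1 -1  0  1 -1 -1]
 [-3  1  0 -2 -1  2  0 -3  0 -1 -1 -2  1]
 [ 2 -1  4 16  7 -3 50  0  1 -1  1  3  0]
 [ 1 -1  0 15  4  8 54 70 90 53 -4  1 -2]
 [-2  2 -4 18  2 39 57 78 91 51 19  0  0]
 [-2  0 -3  6  5 49 56 88 93  5 16 -1 -1]
 [ 1 -3  0 -1 -1 -1 -1 38 58  5 17  2  0]
 [-4 -1  0 -1  1  1 -5  1  2 -2 -2 -2  1]
 [-1  0 -1 -2  0  0  1  3  0  0  0  1 -1]
 [-2 -1  1  0 -1 -3 -2 -1  0  1  1 -1 -2]]
```

```bash
python3 - <<'E'
from h import *
im=cv2.imread('pics/scene0.png')
cv2.imwrite('pics/c3.png',cv2.resize(im[190:280,230:290],None,fx=6,fy=6,interpolation=cv2.INTER_CUBIC))
E
```

```text
(no output)
```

View pics/c1.png

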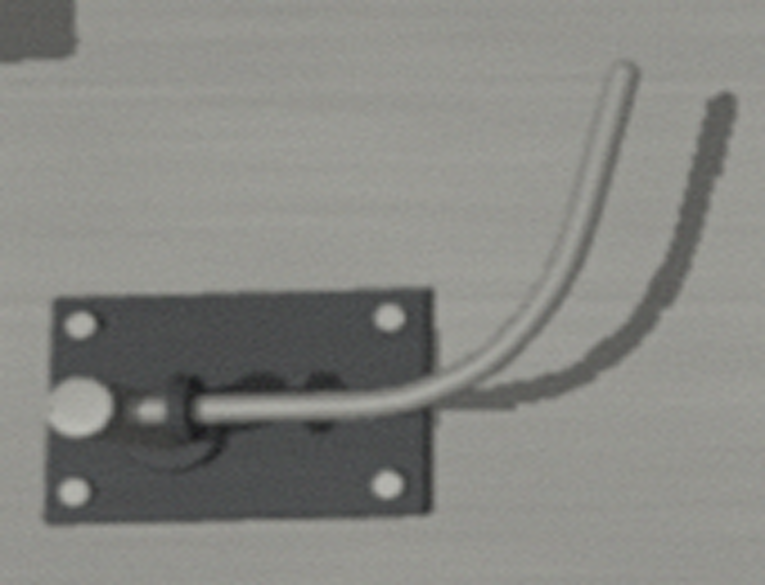

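View pics/c2.png

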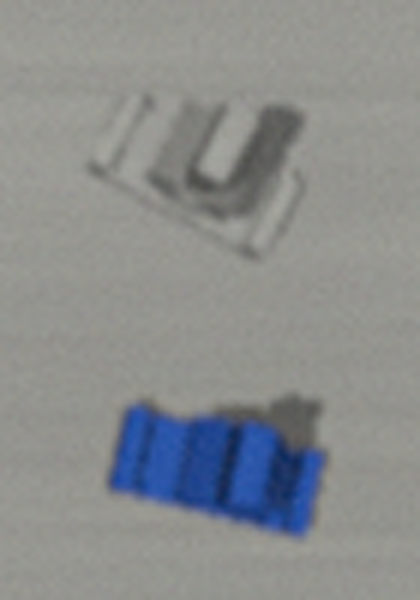

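View pics/c3.png

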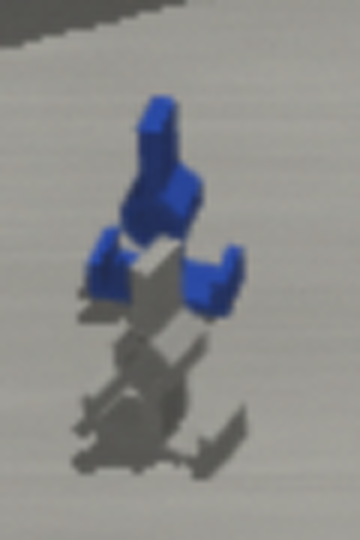

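```bash
cat > fit.py <<'E'
from h import *
from scipy.optimize import least_squares
def box(q,c,h):
    a=np.abs(q-np.array(c))-np.array(h); return np.linalg.norm(np.maximum(a,0),axis=1)+np.minimum(a.max(1),0)
def sdf(q): # slider frame, origin at slider_mid
    r=.0135
    a=np.stack([np.abs(q[:,1]),np.abs(q[:,2]),(np.abs(q[:,1])+np.abs(q[:,2]))/2**.5],1).max(1)-r
    col=np.maximum(a,np.abs(q[:,0])-.013)
    return np.min([box(q,[0,0,.0305],[.012,.005,.017]),col,box(q,[0,0,-.041],[.013,.03,.003]),
      box(q,[0,.028,-.035],[.013,.002,.009]),box(q,[0,-.028,-.035],[.013,.002,.009]),box(q,[0,0,-.026],[.006,.006,.0125])],0)
def fit(Q,x0,z=None):
    def res(p):
        c,s=np.cos(p[2]),np.sin(p[2]); d=Q-np.array([p[0],p[1],.044 if z is None else z])
        if z is not None or len(p)>3: d[:,2]-=p[3]
        return sdf(np.stack([c*d[:,0]+s*d[:,1],-s*d[:,0]+c*d[:,1],d[:,2]],1))
    r=least_squares(res,x0,loss='soft_l1',f_scale=.002); return r.x,np.median(np.abs(r.fun))
E
python3 - <<'E'
from fit import *
for n in('top','scene'):
    d=np.load(f'pics/{n}0.npy'); im=cv2.imread(f'pics/{n}0.png').astype(int); P=pts(n,d)
    m=(d>0)&(P[...,2]>.005)&(abs(P[...,0]-.53)<.05)&(abs(P[...,1]+.185)<.05)&(im[...,0]-im[...,2]<40)
    Q=P[m]; print(n,len(Q))
    for y0 in(-.5,-.3):
        print([np.round(v,4) for v in fit(Q,[.53,-.185,y0])],[np.round(v,4) for v in fit(Q,[.53,-.185,y0,0.])])
# rail centreline through silhouettes
d=np.load('pics/top0.npy'); P=pts('top',d); f,cx,cy,T=info('top')
def ray(u,v,z=.1):
    r=T[:3,:3]@np.array([(u-cx)/f,(v-cy)/f,1]); return (T[:3,3]+r*(z-T[2,3])/r[2])[:2]
m=(P[...,2]>.085)&(P[...,2]<.125)&(d>0); m[:170]=0;m[320:]=0;m[:,:130]=0;m[:,300:]=0
C=[]
for r in range(190,250):
    c=np.where(m[r])[0]; C.append(ray(c.mean(),r))
A=np.array(C)
for c in range(244,176,-1):
    r=np.where(m[:,c])[0]; C.append(ray(c,r.mean()))
C=np.array(C); 
v=np.where(m.any(1))[0].min(); print('nose row',v,np.where(m[v])[0], ray(np.where(m[v])[0].mean(),v-.5))
# flange
for r in range(262,288): 
    c=np.where(m[r]&(np.arange(640)>160)&(np.arange(640)<182))[0]; print(r,c.min() if len(c) else None,c.max() if len(c) else None)
from scipy.interpolate import UnivariateSpline
o=np.argsort(-C[:,0]+C[:,1]); C=C[o]; s=np.r_[0,np.cumsum(np.hypot(*np.diff(C,axis=0).T))]
keep=np.r_[True,np.diff(s)>1e-6]; s=s[keep];C=C[keep]
w=1/.0006
X=UnivariateSpline(s,C[:,0],w=w*np.ones(len(s)),k=4);Y=UnivariateSpline(s,C[:,1],w=w*np.ones(len(s)),k=4)
for t in np.arange(0,s[-1],.008):
    print(round(t,3),np.round([X(t),Y(t)],4),round(np.degrees(np.arctan2(Y.derivative()(t),X.derivative()(t))),1))
np.save('rail.npy',np.c_[s,C])
E
```

```text
top 511
[array([ 0.5355, -0.1884, -0.5137]), np.float64(0.0007)] [array([ 0.5355, -0.1885, -0.5079,  0.0006]), np.float64(0.0007)]
[array([ 0.5355, -0.1884, -0.5137]), np.float64(0.0007)] [array([ 0.5355, -0.1885, -0.5079,  0.0006]), np.float64(0.0007)]
scene 460
[array([ 0.534 , -0.1891, -0.5042]), np.float64(0.001)] [array([ 0.5339, -0.1891, -0.4938,  0.0013]), np.float64(0.0012)]
[array([ 0.534 , -0.1891, -0.5042]), np.float64(0.001)] [array([ 0.5339, -0.1891, -0.4938,  0.0013]), np.float64(0.0012)]
nose row 185 [267 268 269 270] [0.65455989 0.0337659 ]
262 None None
263 None None
264 None None
265 None None
266 169 174
267 168 174
268 167 175
269 167 175
270 167 175
271 161 181
272 161 181
273 161 181
274 161 181
275 161 181
276 161 181
277 161 181
278 161 175
279 167 175
280 167 175
281 168 174
282 168 174
283 None None
284 None None
285 None None
286 None None
287 None None
0.0 [0.6437 0.0341] 160.4
0.008 [0.6368 0.0363] 163.8
0.016 [0.6297 0.0382] 166.3
0.024 [0.6223 0.0399] 167.8
0.032 [0.6148 0.0414] 168.6
0.04 [0.6072 0.043 ] 168.7
0.048 [0.5994 0.0445] 168.1
0.056 [0.5917 0.0463] 167.0
0.064 [0.5839 0.0482] 165.4
0.072 [0.5763 0.0503] 163.3
0.08 [0.5687 0.0528] 160.8
0.088 [0.5612 0.0555] 157.9
0.096 [0.554  0.0587] 154.6
0.104 [0.5471 0.0623] 150.9
0.112 [0.5404 0.0663] 146.9
0.12 [0.5341 0.0708] 142.5
0.128 [0.5282 0.0757] 137.7
0.136 [0.5228 0.081 ] 132.7
0.144 [0.518  0.0868] 127.3
0.152 [0.5137 0.093 ] 121.9
0.16 [0.51   0.0996] 116.4
0.168 [0.5069 0.1066] 111.1
0.176 [0.5045 0.1139] 106.2
0.184 [0.5026 0.1215] 101.7
0.192 [0.5013 0.1293] 97.8
0.2 [0.5004 0.1373] 94.6
0.208 [0.4999 0.1454] 92.0
0.216 [0.4998 0.1534] 90.3
0.224 [0.4998 0.1615] 89.4
0.232 [0.4999 0.1693] 89.5
0.24 [0.4999 0.1769] 90.8
0.248 [0.4996 0.1841] 93.7
```

```bash
cat > railfit.py <<'E'
from h import *
from scipy.optimize import least_squares
N=10
def curve(p,s):
    # nose x,y, heading, length of straight fixed .071, bend .131 in N pieces
    k=np.abs(p[3:3+N]); ss=np.arange(0,.3,.0005)
    kap=np.zeros_like(ss); i=((ss-.071)/.0131).astype(int); ok=(ss>=.071)&(i<N); kap[ok]=-k[i[ok]]
    th=p[2]+np.cumsum(kap)*.0005
    x=p[0]+np.r_[0,np.cumsum(np.cos(th))[:-1]]*.0005; y=p[1]+np.r_[0,np.cumsum(np.sin(th))[:-1]]*.0005
    return np.interp(s,ss,x),np.interp(s,ss,y),np.interp(s,ss,th)
E
python3 - <<'E'
from railfit import *
from scipy.spatial import cKDTree
C=np.load('rail.npy')[:,1:]
nose=np.array([.6546,.0330])
S=np.arange(0,.26,.0005)
def res(p):
    x,y,t=curve(p,S); d=[]
    tr=cKDTree(np.c_[x,y]); dd,i=tr.query(C)
    n=np.c_[-np.sin(t[i]),np.cos(t[i])]; e=((C-np.c_[x,y][i])*n).sum(1)
    return np.r_[e/.0007,np.diff(p[3:])/6,(np.dot(p[:2]-nose,[np.cos(p[2]),np.sin(p[2])]))/.001]
p0=np.r_[nose,np.radians(167),np.ones(N)*10]
r=least_squares(res,p0); p=r.x; print(np.round(p,4), 'rms mm',np.sqrt(np.mean(r.fun[:len(C)]**2))*.7, 'end heading',np.degrees(curve(p,.24)[2]),'turn',np.degrees(np.abs(p[3:]).sum()*.0131))
np.save('railp.npy',p)
for s in np.arange(-.0,.26,.01): print(round(s,3),[round(float(v),4) for v in curve(p,s)[:2]],round(float(np.degrees(curve(p,s)[2])),1))
# scene-camera check: overlay
for n in('scene','top'):
    im=cv2.imread(f'pics/{n}0.png'); x,y,t=curve(p,S); z=np.full_like(x,.1)
    u,v=proj(n,np.c_[x,y,z]); 
    big=cv2.resize(im,None,fx=5,fy=5,interpolation=cv2.INTER_CUBIC)
    for a,b in zip(u[::10],v[::10]): cv2.circle(big,(int(a*5+2),int(b*5+2)),1,(0,0,255),-1)
    a,b,w,h=(335,190,120,100) if n=='scene' else (140,175,150,115)
    cv2.imwrite(f'pics/o_{n}.png',big[b*5:(b+h)*5,a*5:(a+w)*5])
E
```

```text
[ 0.6546  0.0321  2.9152  5.2382  6.7705  8.2721  9.1055  9.926  11.5182
 12.4084 13.2491 13.4984 10.2791] rms mm 0.35238663472549914 end heading 91.86908617455907 turn 75.25667297737473
-0.0 [0.6546, 0.0321] 167.0
0.01 [0.6449, 0.0344] 167.0
0.02 [0.6351, 0.0366] 167.0
0.03 [0.6254, 0.0389] 167.0
0.04 [0.6157, 0.0411] 167.0
0.05 [0.6059, 0.0433] 167.0
0.06 [0.5962, 0.0456] 167.0
0.07 [0.5864, 0.0478] 167.0
0.08 [0.5767, 0.0503] 164.2
0.09 [0.5672, 0.0533] 160.7
0.1 [0.5579, 0.0569] 156.5
0.11 [0.5489, 0.0612] 151.8
0.12 [0.5403, 0.0664] 146.6
0.13 [0.5322, 0.0722] 141.0
0.14 [0.5247, 0.0789] 135.0
0.15 [0.5181, 0.0863] 128.3
0.16 [0.5123, 0.0945] 121.2
0.17 [0.5077, 0.1034] 113.8
0.18 [0.5042, 0.1128] 106.1
0.19 [0.5021, 0.1225] 98.6
0.2 [0.5011, 0.1325] 92.8
0.21 [0.5007, 0.1424] 91.9
0.22 [0.5004, 0.1524] 91.9
0.23 [0.5001, 0.1624] 91.9
0.24 [0.4998, 0.1724] 91.9
0.25 [0.4994, 0.1824] 91.9
```

View pics/o_scene.png

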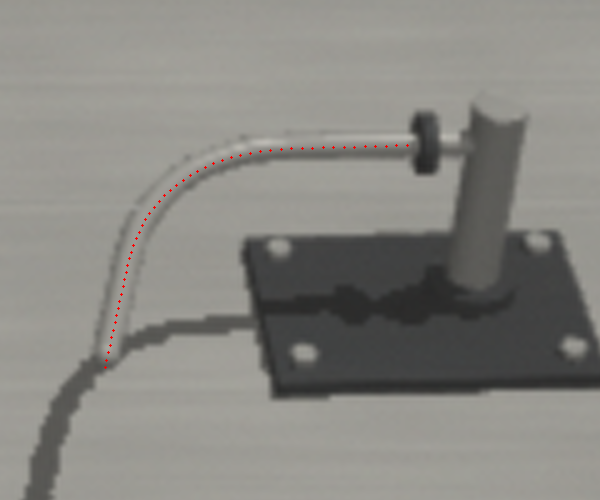

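View pics/o_top.png

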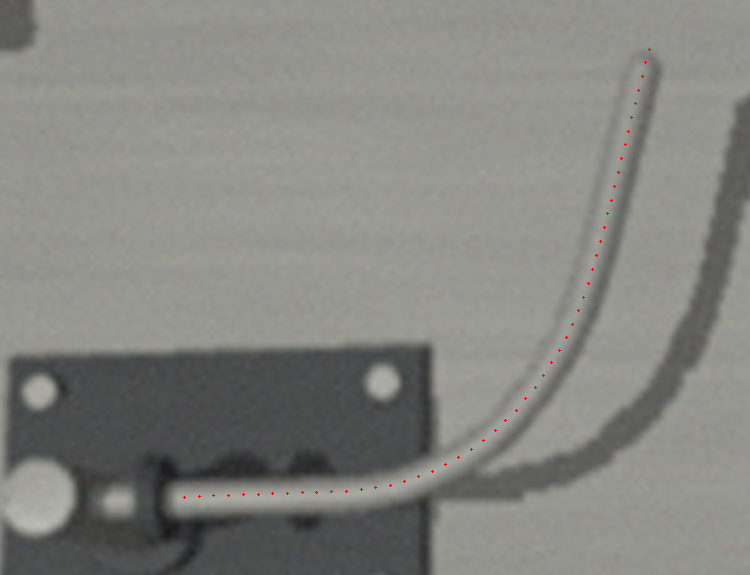

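{"method": "move_arm", "body": {
  "series": [
    [[2.1,1.75,-0.4,0,0,8.4,1],[2.1,1.75,-0.4,0,0,8.4,1],[2.1,1.75,-0.4,0,0,8.4,1],[2.1,1.75,-0.4,0,0,8.4,1],[2.1,1.75,-0.4,0,0,8.4,1]]
  ]
}}

```text
clock: 1.5
eef_pos: [0.3252, -0.362, 0.2114]
tool_rot: [0.825, 0.566, 0.0, 0.002]
ft_force: [-0.1, 0.7, 0.6]
grip_width: 0.0853
```

{"method": "move_arm", "body": {
  "series": [
    [[2.1,1.75,-0.4,0,0,8.4,1],[2.1,1.75,-0.4,0,0,8.4,1],[2.1,1.75,-0.4,0,0,8.4,1],[2.1,1.75,-0.4,0,0,8.4,1],[2.1,1.75,-0.4,0,0,8.4,1]]
  ]
}}

```text
clock: 2.0
eef_pos: [0.4344, -0.2705, 0.1911]
tool_rot: [0.56, 0.829, 0.001, 0.002]
ft_force: [0.2, -0.1, -0.2]
grip_width: 0.0855
```

{"method": "move_arm", "body": {
  "series": [
    [[2.1,1.75,-0.4,0,0,8.4,1],[2.1,1.75,-0.4,0,0,8.4,1],[2.1,1.75,-0.4,0,0,8.4,1],[2.1,1.75,-0.4,0,0,8.4,1],[2.1,1.75,-0.4,0,0,8.4,1]]
  ]
}}

```text
clock: 2.5
eef_pos: [0.5437, -0.1789, 0.1703]
tool_rot: [0.218, 0.976, 0.002, 0.002]
ft_force: [0.1, 0.5, -0.1]
grip_width: 0.0852
```

```bash
cat >> h.py <<'E'
from scipy.spatial.transform import Rotation as R
def st():
    o=bot.get_obs(); M=R.from_quat(o['tool_rot']).as_matrix()
    print('t',round(o['clock'],2),'p mm',np.round(o['eef_pos']*1e3,1),'yawY',round(np.degrees(np.arctan2(M[1,1],M[0,1])),2),'tz',np.round(M[:,2],3),'ty',np.round(M[:,1],3),'F',np.round(o['ft_force'],1),'T',np.round(o['ft_torque'],2),'w',round(o['grip_width']*1e3,1),'q6',round(o['joint_pos'][5],2)); return o
E
python3 -c "
from h import *
st()"
```

```text
t 2.5 p mm [ 543.7 -178.9  170.3] yawY 64.86 tz [ 0.005  0.002 -1.   ] ty [0.425 0.905 0.004] F [ 0.1  0.5 -0.1] T [0.   0.01 0.03] w 85.2 q6 0.12
```

{"method": "move_arm", "body": {
  "series": [
    [[-0.85,-0.95,0,-0.1,0.3,-3.8,1],[0,0,-3,0,0,0,1],[0,0,-3,0,0,0,1],[0,0,-2.5,0,0,0,1],[0,0,0,0,0,0,1]]
  ]
}}

```text
clock: 3.0
eef_pos: [0.5395, -0.1849, 0.0828]
tool_rot: [0.246, 0.969, 0.0, 0.002]
ft_force: [-0.5, -0.0, -1.1]
grip_width: 0.0856
```

```bash
python3 - <<'E'
from h import *
st()
im,d=shot('scene','s1'); cv2.imwrite('pics/s1c.png',cv2.resize(im[150:300,180:340,::-1],None,fx=4,fy=4))
st()
E
```

```text
t 3.0 p mm [ 539.5 -184.9   82.8] yawY 61.51 tz [ 0.003 -0.    -1.   ] ty [0.477 0.879 0.001] F [-0.5 -0.  -1.1] T [ 0.03  0.01 -0.02] w 85.6 q6 0.17
t 3.05 p mm [ 540.8 -185.4   84.7] yawY 61.51 tz [ 0.006 -0.001 -1.   ] ty [0.477 0.879 0.002] F [0.6 0.  0. ] T [-0.   -0.02 -0.02] w 85.4 q6 0.17
```

View pics/s1c.png

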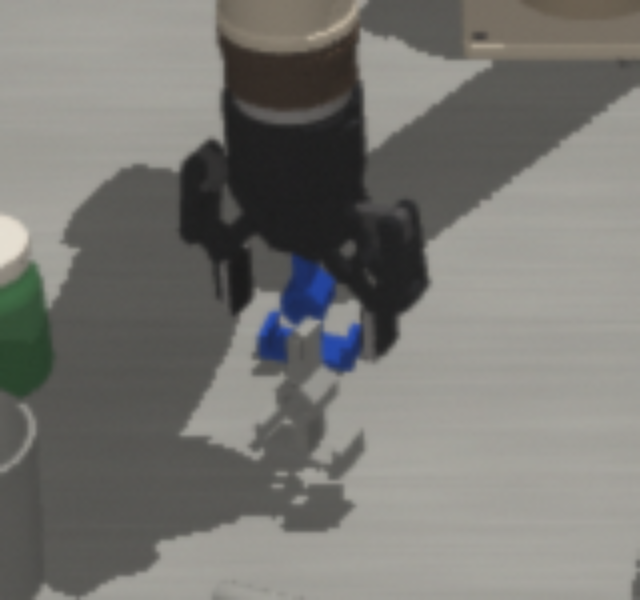

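The fin, at about (305,340) in the crop, lies between the open fingers. I'll correct the offset and go lower.

{"method": "move_arm", "body": {
  "series": [
    [[-0.55,-0.32,-1.0,0,0.3,-0.5,1],[0,0,-0.8,0,0,0,1],[0,0,0,0,0,0,1],[0,0,0,0,0,0,1],[0,0,0,0,0,0,1]]
  ]
}}

```text
clock: 3.55
eef_pos: [0.5381, -0.1905, 0.0704]
tool_rot: [0.251, 0.968, -0.001, 0.005]
ft_force: [-0.3, -1.2, -0.1]
grip_width: 0.0857
```

```bash
python3 -c "
from h import *
st()"
```

```text
t 3.55 p mm [ 538.1 -190.5   70.4] yawY 60.92 tz [ 0.008 -0.004 -1.   ] ty [0.486 0.874 0.   ] F [-0.3 -1.2 -0.1] T [0.03 0.01 0.03] w 85.7 q6 0.17
```

{"method": "move_arm", "body": {
  "series": [
    [[-0.3,0.18,-0.9,0.2,0.45,0,1],[0,0,0,0,0,0,1],[0,0,0,0,0,0,1],[0,0,0,0,0,0,1],[0,0,0,0,0,0,1]]
  ]
}}

```text
clock: 4.05
eef_pos: [0.5356, -0.1886, 0.0617]
tool_rot: [0.251, 0.968, -0.0, 0.001]
ft_force: [1.3, -0.9, -0.1]
grip_width: 0.0856
```

```bash
python3 -c "
from h import *
st()"
```

```text
t 4.05 p mm [ 535.6 -188.6   61.7] yawY 60.94 tz [ 0.002 -0.001 -1.   ] ty [0.486 0.874 0.   ] F [ 1.3 -0.9 -0.1] T [ 0.03 -0.02 -0.01] w 85.6 q6 0.17
```

{"method": "move_arm", "body": {
  "series": [
    [[0,0,0,0,0,0,0.5],[0,0,0,0,0,0,0.3],[0,0,0,0,0,0,0],[0,0,0,0,0,0,0],[0,0,0,0,0,0,0]]
  ]
}}

```text
clock: 4.55
eef_pos: [0.5359, -0.1887, 0.0619]
tool_rot: [0.251, 0.968, -0.0, 0.001]
ft_force: [-0.5, -0.7, 0.5]
grip_width: 0.0122
```

```bash
python3 -c "
from h import *
st()"
```

```text
t 4.55 p mm [ 535.9 -188.7   61.9] yawY 60.94 tz [ 0.002 -0.001 -1.   ] ty [0.486 0.874 0.   ] F [-0.5 -0.7  0.5] T [-0.03  0.03 -0.05] w 12.2 q6 0.17
```

{"method": "move_arm", "body": {
  "series": [
    [[0,0,0,0,0,0,0],[0,0,1,0,0,0,0],[0,0,2,0,0,0,0],[0,0,2.2,0,0,0,0],[0,0,0,0,0,0,0]]
  ]
}}

```text
clock: 5.05
eef_pos: [0.5339, -0.188, 0.1148]
tool_rot: [0.251, 0.968, -0.0, -0.001]
ft_force: [1.2, -0.1, -2.0]
grip_width: 0.0088
```

```bash
python3 -c "
from h import *
st()"
```

```text
t 5.05 p mm [ 533.9 -188.   114.8] yawY 60.94 tz [-0.002  0.001 -1.   ] ty [ 0.486  0.874 -0.001] F [ 1.2 -0.1 -2. ] T [-0.01 -0.05  0.03] w 8.8 q6 0.17
```

{"method": "move_arm", "body": {
  "series": [
    [[2.2,2.8,0.1,0,0,2.6,0],[2.2,2.8,0.1,0,0,2.6,0],[2.2,2.8,0.1,0,0,2.6,0],[2.2,2.8,0,0,0,2.6,0],[2.2,2.8,0,0,0,2.6,0]]
  ]
}}

```text
clock: 5.55
eef_pos: [0.6426, -0.0481, 0.1154]
tool_rot: [0.141, 0.99, -0.001, -0.003]
ft_force: [-0.4, -1.6, -2.4]
grip_width: 0.0092
```

```bash
python3 -c "
from h import *
st()"
```

```text
t 5.55 p mm [642.6 -48.1 115.4] yawY 73.83 tz [-0.007 -0.002 -1.   ] ty [ 0.278  0.96  -0.003] F [-0.4 -1.6 -2.4] T [-0.02 -0.08 -0.04] w 9.2 q6 0.21
```

{"method": "move_arm", "body": {
  "series": [
    [[2.2,2.0,0.1,0,-0.3,1.0,0],[1.5,2.2,0.1,0,0,1.0,0],[0,2.0,0,0,0,0.5,0],[0,0.6,0,0,0,0,0],[0,0,0,0,0,0,0]]
  ]
}}

```text
clock: 6.05
eef_pos: [0.6809, 0.0279, 0.1101]
tool_rot: [0.114, 0.993, -0.001, -0.004]
ft_force: [-0.0, -0.9, -1.7]
grip_width: 0.0092
```

```bash
python3 -c "
from h import *
st()"
```

```text
t 6.05 p mm [680.9  27.9 110.1] yawY 76.87 tz [-0.008 -0.001 -1.   ] ty [ 0.227  0.974 -0.003] F [-0.  -0.9 -1.7] T [0.03 0.03 0.  ] w 9.2 q6 0.27
```

{"method": "move_arm", "body": {
  "series": [
    [[0,0,0.8,-0.1,-0.45,0.1,0],[0,0,0,0,0,0,0],[0,0,0,0,0,0,0],[0,0,0,0,0,0,0],[0,0,0,0,0,0,0]]
  ]
}}

```text
clock: 6.55
eef_pos: [0.6796, 0.0231, 0.1187]
tool_rot: [0.116, 0.993, -0.002, -0.0]
ft_force: [0.8, -0.1, -1.8]
grip_width: 0.0092
```

```bash
python3 - <<'E'
from fit import *
st()
for n in('top','scene'):
    im,d=shot(n,n+'2')
    u,v=proj(n,np.array([.67,.03,.1])); u,v=int(u),int(v)
    cv2.imwrite(f'pics/{n}2c.png',cv2.resize(im[max(v-50,0):v+50,u-50:u+50,::-1],None,fx=6,fy=6,interpolation=cv2.INTER_CUBIC))
st()
E
```

```text
t 6.55 p mm [679.6  23.1 118.7] yawY 76.65 tz [-0.001 -0.004 -1.   ] ty [ 0.231  0.973 -0.005] F [ 0.8 -0.1 -1.8] T [ 0.02 -0.02  0.01] w 9.2 q6 0.27
t 6.65 p mm [679.7  23.3 118.7] yawY 76.67 tz [-0.001 -0.004 -1.   ] ty [ 0.231  0.973 -0.004] F [-0.3  0.8 -2.5] T [ 0.03 -0.03 -0.01] w 8.7 q6 0.27
```

View pics/top2c.png

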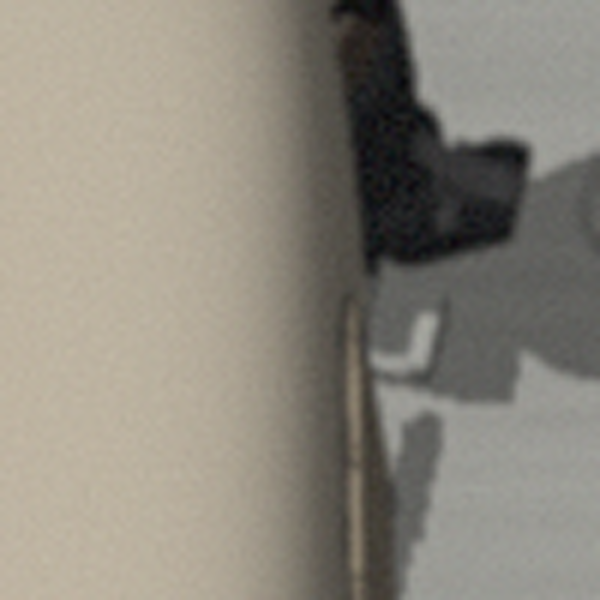

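View pics/scene2c.png

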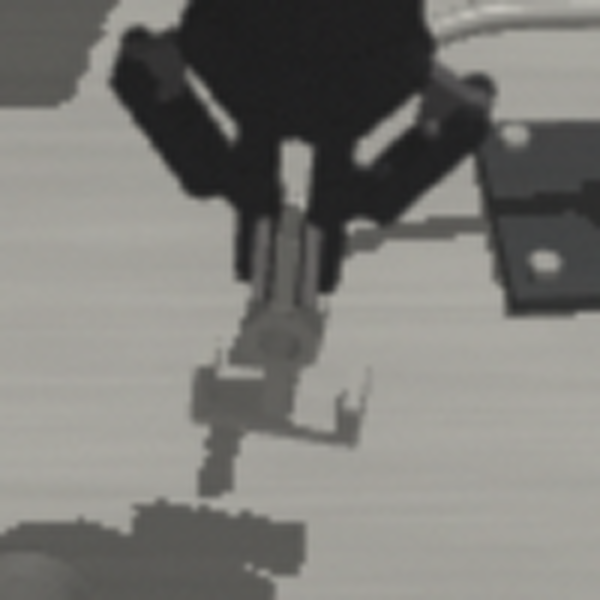

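```bash
cat > scn.py <<'E'
from fit import *
from railfit import *
p=np.load('railp.npy')
def railoff(n,tag,smin,smax,zz=None):
    # offset of visible rail vs model, using depth points near it (surface points at 6mm from axis)
    d=np.load(f'pics/{tag}.npy'); P=pts(n,d); S=np.arange(smin,smax,.001); x,y,t=curve(p,S)
    from scipy.spatial import cKDTree
    Q=P[(d>0)&(P[...,2]>.08)&(P[...,2]<.125)]
    dd,i=cKDTree(np.c_[x,y,np.full_like(x,.1)]).query(Q); k=(dd<.013)&(i>0)&(i<len(S)-1); Q=Q[k]
    def res(o):
        c=np.c_[x,y,np.full_like(x,.1)]+np.array([o[0],o[1],o[2]])
        dd,i=cKDTree(c).query(Q); return dd-.006
    r=least_squares(res,[0,0,0],loss='soft_l1',f_scale=.0015,diff_step=1e-3,x_scale=.001,method='trf')
    return len(Q),np.round(r.x*1e3,2),np.median(np.abs(r.fun))*1e3
def slid(n,tag,c,yaw,w=.045):
    d=np.load(f'pics/{tag}.npy'); im=cv2.imread(f'pics/{tag}.png').astype(int); P=pts(n,d)
    q=P-np.array(c); m=(d>0)&(np.hypot(q[...,0],q[...,1])<w)&(q[...,2]<.016)&(q[...,2]>-.05)
    Q=P[m]; x,e=fit(Q,[c[0],c[1],yaw,0.],z=c[2]); return len(Q),np.round(x[:2]*1e3,1),np.round(np.degrees(x[2]),1),np.round((c[2]+x[3])*1e3,1),round(e*1e3,2)
E
python3 - <<'E'
from scn import *
print('scene rail',railoff('scene','scene0',.005,.23),railoff('scene','scene0',.003,.07))
print('top rail',railoff('top','top0',.005,.23),railoff('top','top0',.003,.07))
print(slid('scene','scene2',[.6797,.0232,.1008],np.radians(-13)))
E
```

```text
scene rail (395, array([-1.7 , -0.77,  0.39]), np.float64(0.9615398754430765)) (113, array([-5.81,  0.08,  0.45]), np.float64(0.7470182641718297))
top rail (921, array([-0.17, -0.05, -0.1 ]), np.float64(0.7304728489094316)) (258, array([-2.15,  0.61,  0.06]), np.float64(0.662330585150423))
(468, array([678.1,  22.9]), np.float64(-14.9), np.float64(101.5), np.float64(1.05))
```

{"method": "move_arm", "body": {
  "series": [
    [[0,0.3,-0.07,0.2,0,0.3,0],[0,0,0,0,0,0,0],[-0.3,0.07,0,0,0,0,0],[0,0,0,0,0,0,0],[0,0,0,0,0,0,0]]
  ]
}}

```text
clock: 7.15
eef_pos: [0.6762, 0.0274, 0.1176]
tool_rot: [0.113, 0.994, -0.0, -0.001]
ft_force: [0.0, 0.1, -2.1]
grip_width: 0.0087
```

```bash
cat > loc.py <<'E'
from scn import *
def loc():
    o=st(); M=R.from_quat(o['tool_rot']).as_matrix(); c=o['eef_pos']+M[:,2]*.0179
    S=np.arange(-.06,.28,.0005); x,y,t=curve(p,np.maximum(S,0)); k=S<0; x[k]+=S[k]*np.cos(p[2]); y[k]+=S[k]*np.sin(p[2])
    i=np.argmin(np.hypot(x-c[0],y-c[1])); th=t[i]; e=c[:2]-[x[i],y[i]]
    h=np.degrees(np.arctan2(M[0,1],-M[1,1]))  # bore heading = yawY+90
    h=np.degrees(np.arctan2(M[1,1],M[0,1]))+90
    F=o['ft_force']; tt=np.array([np.cos(th),np.sin(th)]); n=np.array([-tt[1],tt[0]])
    print('s %.1f lat(left) %.2f  mid z %.1f  heading %.1f err %.2f (rail %.1f)'%(S[i]*1e3,e@n*1e3,c[2]*1e3,h,h-np.degrees(th),np.degrees(th)),'F along %.1f left %.1f z %.1f'%(F[:2]@tt,F[:2]@n,F[2]),'t',np.round(tt,3),'n',np.round(n,3))
    return S[i],th,c
def aim(s,lat=0,z=.0995,dh=0):
    o=bot.get_obs(); M=R.from_quat(o['tool_rot']).as_matrix(); c=o['eef_pos']+M[:,2]*.0179
    x,y,t=curve(p,max(s,0)); 
    if s<0: x=x+s*np.cos(p[2]); y=y+s*np.sin(p[2])
    h=np.arctan2(M[1,1],M[0,1])+np.pi/2
    d=np.array([x-np.sin(t)*lat-c[0],y+np.cos(t)*lat-c[1],z-c[2]])*100
    tz=M[:,2]
    print('aim s',round(s*1e3,1),'d cm',np.round(d,2),'turn z',round(np.degrees(t-h)+dh,2),'rx',round(np.degrees(-tz[1]),2),'ry',round(np.degrees(tz[0]),2))
E
python3 - <<'E'
from loc import *
loc(); aim(-.02); aim(-.01); aim(0.); aim(.01)
E
```

```text
t 7.15 p mm [676.2  27.4 117.6] yawY 77.0 tz [-0.002 -0.001 -1.   ] ty [ 0.225  0.974 -0.001] F [ 0.   0.1 -2.1] T [ 0.03 -0.04 -0.01] w 8.7 q6 0.27
s -22.0 lat(left) -0.25  mid z 99.7  heading 167.0 err -0.03 (rail 167.0) F along -0.0 left -0.1 z -2.1 t [-0.974  0.224] n [-0.224 -0.974]
aim s -20.0 d cm [-0.21  0.02 -0.02] turn z 0.03 rx 0.03 ry -0.09
aim s -10.0 d cm [-1.18  0.25 -0.02] turn z 0.03 rx 0.03 ry -0.09
aim s 0.0 d cm [-2.16  0.47 -0.02] turn z 0.03 rx 0.03 ry -0.09
aim s 10.0 d cm [-3.13  0.7  -0.02] turn z 0.03 rx 0.03 ry -0.09
```

{"method": "move_arm", "body": {
  "series": [
    [[-0.3,0.06,0,0,0,0,0],[-0.3,0.06,0,0,0,0,0],[-0.3,0.06,0,0,0,0,0],[-0.2,0.04,0,0,0,0,0],[0,0,0,0,0,0,0]]
  ]
}}

```text
clock: 7.65
eef_pos: [0.664, 0.03, 0.1177]
tool_rot: [0.113, 0.994, -0.0, -0.001]
ft_force: [0.4, -0.5, -2.4]
grip_width: 0.0088
```

```bash
python3 - <<'E'
from loc import *
loc(); aim(-.01); aim(0.); aim(.01)
im,d=shot('scene','s3'); u,v=proj('scene',np.array([.66,.03,.1])); u,v=int(u),int(v)
cv2.imwrite('pics/s3c.png',cv2.resize(im[v-40:v+40,u-40:u+40,::-1],None,fx=7,fy=7,interpolation=cv2.INTER_CUBIC))
E
```

```text
t 7.65 p mm [664.   30.  117.7] yawY 77.02 tz [-0.002 -0.001 -1.   ] ty [ 0.225  0.974 -0.001] F [ 0.4 -0.5 -2.4] T [ 0.02 -0.04  0.  ] w 8.8 q6 0.27
s -9.5 lat(left) 0.01  mid z 99.8  heading 167.0 err -0.01 (rail 167.0) F along -0.5 left 0.5 z -2.4 t [-0.974  0.224] n [-0.224 -0.974]
aim s -10.0 d cm [ 0.04 -0.01 -0.03] turn z 0.01 rx 0.03 ry -0.1
aim s 0.0 d cm [-0.93  0.22 -0.03] turn z 0.01 rx 0.03 ry -0.1
aim s 10.0 d cm [-1.91  0.44 -0.03] turn z 0.01 rx 0.03 ry -0.1
```

View pics/s3c.png

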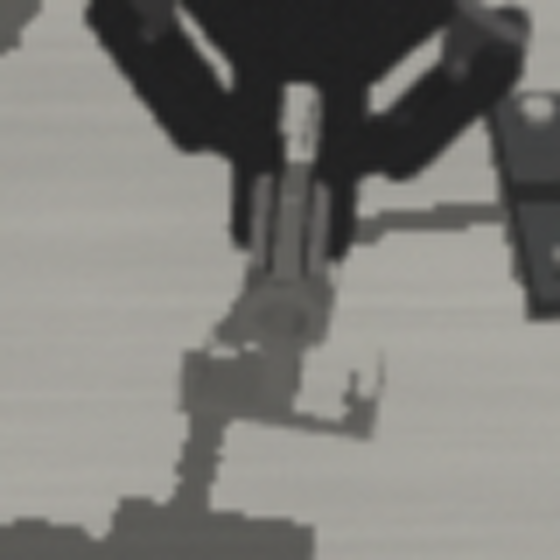

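The slider is upright, with its end face at (280,315) in the crop. The forces are at noise level, so I'll advance gently.

{"method": "move_arm", "body": {
  "series": [
    [[-0.25,0.06,0,0,0,0,0],[-0.25,0.06,0,0,0,0,0],[-0.25,0.06,0,0,0,0,0],[-0.25,0.06,0,0,0,0,0],[0,0,0,0,0,0,0]]
  ]
}}

```text
clock: 8.2
eef_pos: [0.6534, 0.0325, 0.1178]
tool_rot: [0.113, 0.994, -0.0, -0.001]
ft_force: [-0.4, -0.0, -2.6]
grip_width: 0.0087
```

```bash
python3 -c "
from loc import *
loc(); aim(.01); aim(.02)"
```

```text
t 8.2 p mm [653.4  32.5 117.8] yawY 77.0 tz [-0.001 -0.    -1.   ] ty [ 0.225  0.974 -0.001] F [-0.4 -0.  -2.6] T [-0.03  0.02 -0.03] w 8.7 q6 0.28
s 1.5 lat(left) -0.06  mid z 99.9  heading 167.0 err -0.03 (rail 167.0) F along 0.3 left 0.1 z -2.6 t [-0.974  0.224] n [-0.224 -0.974]
aim s 10.0 d cm [-0.85  0.19 -0.04] turn z 0.03 rx 0.03 ry -0.08
aim s 20.0 d cm [-1.82  0.41 -0.04] turn z 0.03 rx 0.03 ry -0.08
```

{"method": "move_arm", "body": {
  "series": [
    [[-0.3,0.07,0,0,0,0,0],[-0.3,0.07,0,0,0,0,0],[-0.3,0.07,0,0,0,0,0],[-0.3,0.07,0,0,0,0,0],[0,0,0,0,0,0,0]]
  ]
}}

```text
clock: 8.7
eef_pos: [0.6402, 0.0355, 0.1178]
tool_rot: [0.113, 0.994, -0.0, -0.001]
ft_force: [1.7, -0.1, -1.9]
grip_width: 0.0087
```

```bash
python3 -c "
from loc import *
loc(); aim(.02); aim(.03)"
```

```text
t 8.7 p mm [640.2  35.5 117.8] yawY 77.01 tz [-0.001 -0.    -1.   ] ty [ 0.225  0.974 -0.001] F [ 1.7 -0.1 -1.9] T [-0.02 -0.05 -0.01] w 8.7 q6 0.28
s 15.0 lat(left) -0.09  mid z 99.9  heading 167.0 err -0.02 (rail 167.0) F along -1.7 left -0.3 z -1.9 t [-0.974  0.224] n [-0.224 -0.974]
aim s 20.0 d cm [-0.51  0.11 -0.04] turn z 0.02 rx 0.03 ry -0.08
aim s 30.0 d cm [-1.48  0.33 -0.04] turn z 0.02 rx 0.03 ry -0.08
```

{"method": "move_arm", "body": {
  "series": [
    [[-0.3,0.07,0,0,0,0,0],[-0.3,0.07,0,0,0,0,0],[-0.3,0.07,0,0,0,0,0],[-0.3,0.07,0,0,0,0,0],[0,0,0,0,0,0,0]]
  ]
}}

```text
clock: 9.2
eef_pos: [0.6272, 0.0387, 0.1179]
tool_rot: [0.113, 0.994, -0.0, -0.001]
ft_force: [0.7, -0.0, -2.6]
grip_width: 0.009
```

```bash
python3 - <<'E'
from loc import *
s,th,c=loc(); aim(.04); aim(.05)
im,d=shot('scene','s4'); u,v=proj('scene',np.array([.65,.03,.1])); u,v=int(u),int(v)
cv2.imwrite('pics/s4c.png',cv2.resize(im[v-50:v+40,u-40:u+40,::-1],None,fx=6,fy=6,interpolation=cv2.INTER_CUBIC))
print(slid('scene','s4',c,th-np.pi)); loc()
E
```

```text
t 9.2 p mm [627.2  38.7 117.9] yawY 77.01 tz [-0.001 -0.    -1.   ] ty [ 0.225  0.974 -0.001] F [ 0.7 -0.  -2.6] T [ 0.03 -0.   -0.01] w 9.0 q6 0.29
s 28.0 lat(left) -0.19  mid z 100.0  heading 167.0 err -0.02 (rail 167.0) F along -0.7 left -0.2 z -2.6 t [-0.974  0.224] n [-0.224 -0.974]
aim s 40.0 d cm [-1.15  0.25 -0.05] turn z 0.02 rx 0.03 ry -0.07
aim s 50.0 d cm [-2.12  0.47 -0.05] turn z 0.02 rx 0.03 ry -0.07
(431, array([626.9,  38.1]), np.float64(-11.3), np.float64(100.7), np.float64(1.24))
t 9.25 p mm [627.4  38.6 117.9] yawY 77.01 tz [-0.001 -0.    -1.   ] ty [ 0.225  0.974 -0.001] F [ 0.1 -0.5 -1.7] T [ 0.08 -0.06 -0.01] w 8.9 q6 0.29
s 28.0 lat(left) -0.19  mid z 100.0  heading 167.0 err -0.02 (rail 167.0) F along -0.2 left 0.5 z -1.7 t [-0.974  0.224] n [-0.224 -0.974]
```

View pics/s4c.png

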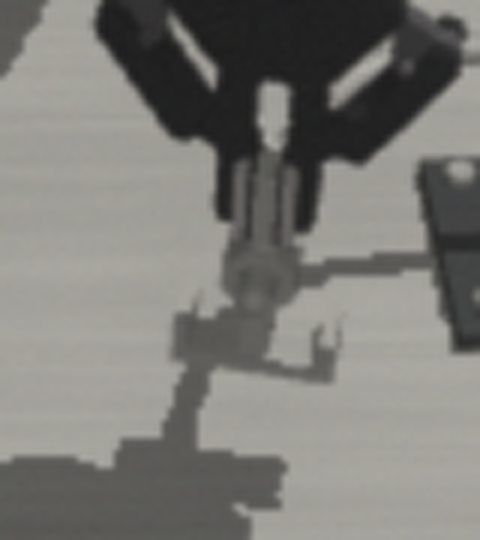

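The rail nose shows in the bore at about (255,285), so the slider is threaded. I'll continue along the rail.

{"method": "move_arm", "body": {
  "series": [
    [[-0.3,0.065,0,0,0,0,0],[-0.3,0.065,0,0,0,0,0],[-0.3,0.065,0,0,0,0,0],[-0.3,0.065,0,0,0,0,0],[-0.3,0.065,0,0,0,0,0]]
  ]
}}

```text
clock: 9.75
eef_pos: [0.6117, 0.042, 0.1179]
tool_rot: [0.113, 0.994, -0.0, -0.0]
ft_force: [0.1, -1.2, -1.5]
grip_width: 0.009
```

```bash
python3 -c "
from loc import *
loc(); aim(.05); aim(.06); aim(.07)"
```

```text
t 9.75 p mm [611.7  42.  117.9] yawY 77.0 tz [-0. -0. -1.] ty [ 0.225  0.974 -0.001] F [ 0.1 -1.2 -1.5] T [-0.02 -0.05 -0.03] w 9.0 q6 0.3
s 44.0 lat(left) 0.03  mid z 100.0  heading 167.0 err -0.03 (rail 167.0) F along -0.4 left 1.1 z -1.5 t [-0.974  0.224] n [-0.224 -0.974]
aim s 50.0 d cm [-0.58  0.14 -0.05] turn z 0.03 rx 0.03 ry -0.02
aim s 60.0 d cm [-1.56  0.36 -0.05] turn z 0.03 rx 0.03 ry -0.02
aim s 70.0 d cm [-2.53  0.59 -0.05] turn z 0.03 rx 0.03 ry -0.02
```

{"method": "move_arm", "body": {
  "series": [
    [[-0.26,0.06,0,0,0,0,0],[-0.26,0.06,0,0,0,0,0],[-0.26,0.06,0,0,0,0,0],[-0.26,0.06,0,0,0,0,0],[-0.26,0.06,0,0,0,0,0]]
  ]
}}

```text
clock: 10.25
eef_pos: [0.5974, 0.0453, 0.1181]
tool_rot: [0.113, 0.994, -0.0, -0.0]
ft_force: [-0.5, -0.5, -2.1]
grip_width: 0.0092
```

```bash
python3 -c "
from loc import *
loc(); aim(.065); aim(.07);aim(.075)"
```

```text
t 10.25 p mm [597.4  45.3 118.1] yawY 77.0 tz [-0. -0. -1.] ty [ 0.225  0.974 -0.001] F [-0.5 -0.5 -2.1] T [-0.01  0.02 -0.05] w 9.2 q6 0.3
s 58.5 lat(left) 0.00  mid z 100.2  heading 167.0 err -0.03 (rail 167.0) F along 0.4 left 0.6 z -2.1 t [-0.974  0.224] n [-0.224 -0.974]
aim s 65.0 d cm [-0.61  0.14 -0.07] turn z 0.03 rx 0.03 ry -0.01
aim s 70.0 d cm [-1.1   0.25 -0.07] turn z 0.03 rx 0.03 ry -0.01
aim s 75.0 d cm [-1.59  0.37 -0.07] turn z -1.32 rx 0.03 ry -0.01
```

```bash
cat >> loc.py <<'E'
def pose(s):
    S=s+np.linspace(-.013,.013,27); x,y,t=curve(p,S); return np.array([x.mean(),y.mean()]),t.mean()
LAT=0.;DH=0.
def plan(s1,z=.1,lat=0.,dh=0.,n=5):
    s0,_,c=loc(); o=bot.get_obs(); M=R.from_quat(o['tool_rot']).as_matrix(); h=np.arctan2(M[1,1],M[0,1])+np.pi/2
    cur=c.copy(); hc=h; tz=M[:,2]; rows=[]
    for k in range(1,n+1):
        q,t=pose(s0+(s1-s0)*k/n); q=q+lat*np.array([-np.sin(t),np.cos(t)])
        f=1/(n+1-k) ; 
        tgt=np.r_[q,z]; base=cur
        d=(tgt-cur)*100; g=np.degrees(t-hc)+dh
        rows.append([round(d[0],2),round(d[1],2),round(d[2],2),round(np.degrees(-tz[1]),1) if k==1 else 0,round(np.degrees(tz[0]),1) if k==1 else 0,round(g,1),0])
        cur=cur+np.array(rows[-1][:3])/100; hc=hc+np.radians(rows[-1][5])
    q,t=pose(s0); print('vs pose(s0): left %.2f'%(((c[:2]-q)@np.array([-np.sin(t),np.cos(t)]))*1e3),'dhead %.2f'%np.degrees(h-t))
    for r in rows: print([float(v) for v in r])
E
python3 -c "
from loc import *
plan(.07)"
```

```text
t 10.25 p mm [597.4  45.3 118.1] yawY 77.0 tz [-0. -0. -1.] ty [ 0.225  0.974 -0.001] F [-0.5 -0.5 -2.1] T [-0.01  0.02 -0.05] w 9.2 q6 0.3
s 58.5 lat(left) 0.00  mid z 100.2  heading 167.0 err -0.03 (rail 167.0) F along 0.4 left 0.6 z -2.1 t [-0.974  0.224] n [-0.224 -0.974]
vs pose(s0): left 0.00 dhead -0.02
[-0.21, 0.05, -0.02, 0.0, -0.0, -0.0, 0.0]
[-0.22, 0.05, -0.0, 0.0, 0.0, -0.2, 0.0]
[-0.22, 0.05, -0.0, 0.0, 0.0, -0.2, 0.0]
[-0.23, 0.06, -0.0, 0.0, 0.0, -0.2, 0.0]
[-0.22, 0.05, -0.0, 0.0, 0.0, -0.3, 0.0]
```

{"method": "move_arm", "body": {
  "series": [
    [[-0.22,0.05,-0.02,0,0,0,0],[-0.22,0.05,0,0,0,-0.2,0],[-0.22,0.05,0,0,0,-0.2,0],[-0.22,0.06,0,0,0,-0.2,0],[-0.22,0.05,0,0,0,-0.3,0]]
  ]
}}

```text
clock: 10.75
eef_pos: [0.5855, 0.0481, 0.1179]
tool_rot: [0.122, 0.993, -0.0, -0.0]
ft_force: [0.1, -0.6, -2.3]
grip_width: 0.0092
```

```bash
python3 -c "
from loc import *
plan(.08)"
```

```text
t 10.75 p mm [585.5  48.1 117.9] yawY 76.02 tz [-0. -0. -1.] ty [ 0.242  0.97  -0.   ] F [ 0.1 -0.6 -2.3] T [ 0.04 -0.02 -0.02] w 9.2 q6 0.33
s 71.0 lat(left) -0.07  mid z 100.0  heading 166.0 err -0.86 (rail 166.9) F along -0.2 left 0.6 z -2.3 t [-0.974  0.227] n [-0.227 -0.974]
vs pose(s0): left 0.02 dhead 0.08
[-0.17, 0.05, -0.0, 0.0, -0.0, -0.4, 0.0]
[-0.18, 0.04, -0.0, 0.0, 0.0, -0.3, 0.0]
[-0.17, 0.05, -0.0, 0.0, 0.0, -0.4, 0.0]
[-0.18, 0.04, -0.0, 0.0, 0.0, -0.5, 0.0]
[-0.17, 0.05, -0.0, 0.0, 0.0, -0.5, 0.0]
```

Tracking is accurate and there are no contact forces. Next comes the bend.

{"method": "move_arm", "body": {
  "series": [
    [[-0.17,0.05,0,0,0,-0.4,0],[-0.18,0.04,0,0,0,-0.3,0],[-0.17,0.05,0,0,0,-0.4,0],[-0.18,0.05,0,0,0,-0.5,0],[-0.17,0.05,0,0,0,-0.5,0]]
  ]
}}

```text
clock: 11.25
eef_pos: [0.576, 0.0508, 0.118]
tool_rot: [0.141, 0.99, -0.0, 0.0]
ft_force: [-0.0, 0.4, -1.2]
grip_width: 0.0086
```

```bash
python3 -c "
from loc import *
plan(.09)"
```

```text
t 11.25 p mm [576.   50.8 118. ] yawY 73.75 tz [ 0. -0. -1.] ty [ 0.28  0.96 -0.  ] F [-0.   0.4 -1.2] T [ 0.02 -0.01  0.04] w 8.6 q6 0.37
s 81.0 lat(left) -0.24  mid z 100.1  heading 163.7 err -0.13 (rail 163.9) F along 0.2 left -0.4 z -1.2 t [-0.961  0.278] n [-0.278 -0.961]
vs pose(s0): left -0.07 dhead 0.10
[-0.19, 0.05, -0.01, 0.0, 0.0, -0.7, 0.0]
[-0.17, 0.05, 0.0, 0.0, 0.0, -0.6, 0.0]
[-0.17, 0.06, 0.0, 0.0, 0.0, -0.6, 0.0]
[-0.17, 0.05, 0.0, 0.0, 0.0, -0.7, 0.0]
[-0.17, 0.06, 0.0, 0.0, 0.0, -0.7, 0.0]
```

{"method": "move_arm", "body": {
  "series": [
    [[-0.18,0.05,0,0,0,-0.7,0],[-0.17,0.05,0,0,0,-0.6,0],[-0.17,0.06,0,0,0,-0.6,0],[-0.17,0.05,0,0,0,-0.7,0],[-0.17,0.06,0,0,0,-0.7,0]]
  ]
}}

```text
clock: 11.75
eef_pos: [0.5667, 0.0537, 0.118]
tool_rot: [0.172, 0.985, -0.0, 0.0]
ft_force: [0.4, 0.5, -2.0]
grip_width: 0.0093
```

```bash
python3 -c "
from loc import *
plan(.10)"
```

```text
t 11.75 p mm [566.7  53.7 118. ] yawY 70.15 tz [ 0. -0. -1.] ty [ 0.34   0.941 -0.   ] F [ 0.4  0.5 -2. ] T [ 0.    0.01 -0.04] w 9.3 q6 0.44
s 90.5 lat(left) -0.21  mid z 100.1  heading 160.2 err -0.31 (rail 160.5) F along -0.2 left -0.6 z -2.0 t [-0.942  0.334] n [-0.334 -0.942]
vs pose(s0): left -0.01 dhead -0.15
[-0.17, 0.06, -0.01, 0.0, 0.0, -0.6, 0.0]
[-0.18, 0.07, -0.0, 0.0, 0.0, -0.8, 0.0]
[-0.17, 0.07, -0.0, 0.0, 0.0, -0.8, 0.0]
[-0.18, 0.07, -0.0, 0.0, 0.0, -0.8, 0.0]
[-0.17, 0.07, -0.0, 0.0, 0.0, -0.8, 0.0]
```

{"method": "move_arm", "body": {
  "series": [
    [[-0.17,0.06,0,0,0,-0.6,0],[-0.18,0.07,0,0,0,-0.8,0],[-0.17,0.07,0,0,0,-0.8,0],[-0.18,0.07,0,0,0,-0.8,0],[-0.17,0.07,0,0,0,-0.8,0]]
  ]
}}

```text
clock: 12.25
eef_pos: [0.5572, 0.0574, 0.1181]
tool_rot: [0.208, 0.978, -0.0, 0.0]
ft_force: [-0.6, 0.3, -1.8]
grip_width: 0.0089
```

```bash
python3 -c "
from loc import *
plan(.11)"
```

```text
t 12.25 p mm [557.2  57.4 118.1] yawY 66.01 tz [ 0. -0. -1.] ty [ 0.407  0.914 -0.   ] F [-0.6  0.3 -1.8] T [ 0.03 -0.05 -0.  ] w 8.9 q6 0.52
s 101.0 lat(left) -0.16  mid z 100.2  heading 156.0 err -0.03 (rail 156.0) F along 0.7 left -0.0 z -1.8 t [-0.914  0.406] n [-0.406 -0.914]
vs pose(s0): left 0.08 dhead 0.13
[-0.18, 0.09, -0.02, 0.0, 0.0, -1.0, 0.0]
[-0.16, 0.08, 0.0, 0.0, 0.0, -0.8, 0.0]
[-0.16, 0.07, 0.0, 0.0, 0.0, -0.8, 0.0]
[-0.16, 0.09, 0.0, 0.0, 0.0, -0.9, 0.0]
[-0.16, 0.08, 0.0, 0.0, 0.0, -0.9, 0.0]
```

{"method": "move_arm", "body": {
  "series": [
    [[-0.17,0.08,-0.02,0,0,-0.9,0],[-0.16,0.08,0,0,0,-0.8,0],[-0.16,0.08,0,0,0,-0.9,0],[-0.16,0.09,0,0,0,-0.9,0],[-0.16,0.08,0,0,0,-0.9,0]]
  ]
}}

```text
clock: 12.75
eef_pos: [0.5484, 0.0619, 0.1179]
tool_rot: [0.249, 0.969, -0.0, 0.0]
ft_force: [0.1, -0.2, -2.6]
grip_width: 0.0086
```

```bash
python3 -c "
from loc import *
plan(.12)"
```

```text
t 12.75 p mm [548.4  61.9 117.9] yawY 61.22 tz [ 0. -0. -1.] ty [ 0.482  0.876 -0.   ] F [ 0.1 -0.2 -2.6] T [-0.    0.09  0.02] w 8.6 q6 0.62
s 110.5 lat(left) -0.32  mid z 100.0  heading 151.2 err -0.30 (rail 151.5) F along -0.2 left 0.1 z -2.6 t [-0.879  0.477] n [-0.477 -0.879]
vs pose(s0): left -0.06 dhead -0.15
[-0.15, 0.07, 0.0, 0.0, 0.0, -0.8, 0.0]
[-0.16, 0.1, 0.0, 0.0, 0.0, -1.0, 0.0]
[-0.16, 0.1, 0.0, 0.0, 0.0, -1.0, 0.0]
[-0.16, 0.1, 0.0, 0.0, 0.0, -1.0, 0.0]
[-0.16, 0.1, 0.0, 0.0, 0.0, -1.0, 0.0]
```

{"method": "move_arm", "body": {
  "series": [
    [[-0.15,0.08,0,0,0,-0.8,0],[-0.16,0.1,0,0,0,-1.0,0],[-0.16,0.1,0,0,0,-1.0,0],[-0.16,0.1,0,0,0,-1.0,0],[-0.16,0.1,0,0,0,-1.0,0]]
  ]
}}

```text
clock: 13.25
eef_pos: [0.5398, 0.0671, 0.118]
tool_rot: [0.293, 0.956, -0.0, 0.0]
ft_force: [-1.1, 0.3, -3.0]
grip_width: 0.0092
```

```bash
python3 -c "
from loc import *
plan(.13)"
```

```text
t 13.25 p mm [539.8  67.1 118. ] yawY 55.98 tz [ 0. -0. -1.] ty [ 0.56   0.829 -0.   ] F [-1.1  0.3 -3. ] T [ 0.04  0.   -0.03] w 9.2 q6 0.72
s 121.0 lat(left) -0.34  mid z 100.1  heading 146.0 err -0.06 (rail 146.0) F along 1.1 left 0.3 z -3.0 t [-0.829  0.559] n [-0.559 -0.829]
vs pose(s0): left -0.06 dhead 0.06
[-0.17, 0.11, -0.01, 0.0, 0.0, -1.0, 0.0]
[-0.14, 0.1, 0.0, 0.0, 0.0, -1.0, 0.0]
[-0.15, 0.11, 0.0, 0.0, 0.0, -1.0, 0.0]
[-0.14, 0.11, 0.0, 0.0, 0.0, -1.1, 0.0]
[-0.14, 0.11, 0.0, 0.0, 0.0, -1.0, 0.0]
```

{"method": "move_arm", "body": {
  "series": [
    [[-0.16,0.11,-0.01,0,0,-1.0,0],[-0.14,0.1,0,0,0,-1.0,0],[-0.15,0.11,0,0,0,-1.0,0],[-0.14,0.11,0,0,0,-1.1,0],[-0.14,0.11,0,0,0,-1.0,0]]
  ]
}}

```text
clock: 13.75
eef_pos: [0.5318, 0.0729, 0.1179]
tool_rot: [0.339, 0.941, -0.0, 0.0]
ft_force: [-0.4, 0.1, -1.9]
grip_width: 0.0091
```

```bash
python3 -c "
from loc import *
plan(.138)"
```

```text
t 13.75 p mm [531.8  72.9 117.9] yawY 50.41 tz [ 0.    -0.001 -1.   ] ty [ 0.637  0.771 -0.   ] F [-0.4  0.1 -1.9] T [-0.04  0.01  0.03] w 9.1 q6 0.83
s 130.5 lat(left) -0.24  mid z 100.0  heading 140.4 err -0.31 (rail 140.7) F along 0.4 left 0.2 z -1.9 t [-0.774  0.633] n [-0.633 -0.774]
vs pose(s0): left 0.06 dhead -0.18
[-0.1, 0.09, 0.0, 0.0, 0.0, -0.7, 0.0]
[-0.11, 0.1, 0.0, 0.0, 0.0, -0.9, 0.0]
[-0.11, 0.09, 0.0, 0.0, 0.0, -0.9, 0.0]
[-0.11, 0.1, 0.0, 0.0, 0.0, -0.9, 0.0]
[-0.11, 0.11, 0.0, 0.0, 0.0, -1.0, 0.0]
```

{"method": "move_arm", "body": {
  "series": [
    [[-0.11,0.1,0,0,0,-0.8,0],[-0.11,0.1,0,0,0,-0.9,0],[-0.11,0.1,0,0,0,-0.9,0],[-0.11,0.1,0,0,0,-0.9,0],[-0.11,0.11,0,0,0,-1.0,0]]
  ]
}}

```text
clock: 14.25
eef_pos: [0.5255, 0.0782, 0.1178]
tool_rot: [0.379, 0.926, -0.001, 0.0]
ft_force: [-1.1, 0.1, -1.8]
grip_width: 0.0094
```

```bash
python3 -c "
from loc import *
plan(.147)"
```

```text
t 14.25 p mm [525.5  78.2 117.8] yawY 45.5 tz [-0.    -0.001 -1.   ] ty [ 0.701  0.713 -0.001] F [-1.1  0.1 -1.8] T [-0.14  0.08  0.01] w 9.4 q6 0.93
s 139.0 lat(left) 0.04  mid z 99.9  heading 135.5 err -0.12 (rail 135.6) F along 0.8 left 0.7 z -1.8 t [-0.715  0.699] n [-0.699 -0.715]
vs pose(s0): left 0.37 dhead 0.07
[-0.09, 0.14, 0.01, 0.1, -0.0, -1.1, 0.0]
[-0.11, 0.12, 0.0, 0.0, 0.0, -1.0, 0.0]
[-0.11, 0.11, 0.0, 0.0, 0.0, -1.1, 0.0]
[-0.11, 0.12, 0.0, 0.0, 0.0, -1.0, 0.0]
[-0.1, 0.12, 0.0, 0.0, 0.0, -1.1, 0.0]
```

{"method": "move_arm", "body": {
  "series": [
    [[-0.09,0.13,0.01,0.1,0,-1.0,0],[-0.11,0.12,0,0,0,-1.0,0],[-0.11,0.11,0,0,0,-1.1,0],[-0.11,0.12,0,0,0,-1.0,0],[-0.1,0.12,0,0,0,-1.1,0]]
  ]
}}

```text
clock: 14.75
eef_pos: [0.5195, 0.0839, 0.1177]
tool_rot: [0.424, 0.906, -0.001, -0.0]
ft_force: [0.1, -1.1, -1.2]
grip_width: 0.0088
```

```bash
python3 -c "
from loc import *
plan(.155)"
```

```text
t 14.75 p mm [519.5  83.9 117.7] yawY 39.81 tz [-0.001 -0.001 -1.   ] ty [ 0.768  0.64  -0.001] F [ 0.1 -1.1 -1.2] T [-0.29  0.1   0.03] w 8.8 q6 1.04
s 147.0 lat(left) 0.43  mid z 99.8  heading 129.8 err -0.54 (rail 130.3) F along -0.9 left 0.6 z -1.2 t [-0.647  0.762] n [-0.762 -0.647]
vs pose(s0): left 0.78 dhead -0.41
[-0.03, 0.15, 0.02, 0.1, -0.1, -0.7, 0.0]
[-0.1, 0.13, -0.0, 0.0, 0.0, -1.1, 0.0]
[-0.09, 0.12, -0.0, 0.0, 0.0, -1.1, 0.0]
[-0.1, 0.13, -0.0, 0.0, 0.0, -1.1, 0.0]
[-0.09, 0.13, -0.0, 0.0, 0.0, -1.1, 0.0]
```

```bash
python3 -c "
from loc import *
plan(.153,lat=.0007)"
```

```text
t 14.75 p mm [519.5  83.9 117.7] yawY 39.81 tz [-0.001 -0.001 -1.   ] ty [ 0.768  0.64  -0.001] F [ 0.1 -1.1 -1.2] T [-0.29  0.1   0.03] w 8.8 q6 1.04
s 147.0 lat(left) 0.43  mid z 99.8  heading 129.8 err -0.54 (rail 130.3) F along -0.9 left 0.6 z -1.2 t [-0.647  0.762] n [-0.762 -0.647]
vs pose(s0): left 0.78 dhead -0.41
[-0.06, 0.08, 0.02, 0.1, -0.1, -0.4, 0.0]
[-0.07, 0.09, -0.0, 0.0, 0.0, -0.8, 0.0]
[-0.08, 0.1, -0.0, 0.0, 0.0, -0.8, 0.0]
[-0.07, 0.09, -0.0, 0.0, 0.0, -0.9, 0.0]
[-0.07, 0.1, -0.0, 0.0, 0.0, -0.8, 0.0]
```

{"method": "move_arm", "body": {
  "series": [
    [[-0.06,0.08,0.02,0.1,-0.1,-0.4,0],[-0.08,0.09,0,0,0,-0.8,0],[-0.08,0.1,0,0,0,-0.8,0],[-0.07,0.09,0,0,0,-0.9,0],[-0.07,0.1,0,0,0,-0.8,0]]
  ]
}}

```text
clock: 15.25
eef_pos: [0.5156, 0.089, 0.118]
tool_rot: [0.456, 0.89, 0.001, 0.0]
ft_force: [-0.1, -0.1, -2.2]
grip_width: 0.0092
```

```bash
python3 -c "
from loc import *
plan(.159,lat=.0007)"
```

```text
t 15.25 p mm [515.6  89.  118. ] yawY 35.75 tz [ 0.001  0.001 -1.   ] ty [0.812 0.584 0.001] F [-0.1 -0.1 -2.2] T [-0.22  0.03 -0.06] w 9.2 q6 1.12
s 153.5 lat(left) 0.37  mid z 100.1  heading 125.8 err -0.09 (rail 125.8) F along -0.0 left 0.1 z -2.2 t [-0.586  0.811] n [-0.811 -0.586]
vs pose(s0): left 0.74 dhead 0.01
[-0.05, 0.08, -0.01, -0.1, 0.1, -0.8, 0.0]
[-0.07, 0.09, -0.0, 0.0, 0.0, -0.8, 0.0]
[-0.06, 0.1, -0.0, 0.0, 0.0, -0.7, 0.0]
[-0.06, 0.09, -0.0, 0.0, 0.0, -0.8, 0.0]
[-0.06, 0.09, -0.0, 0.0, 0.0, -0.8, 0.0]
```

{"method": "move_arm", "body": {
  "series": [
    [[-0.06,0.08,0,-0.1,0.1,-0.8,0],[-0.07,0.09,0,0,0,-0.8,0],[-0.06,0.1,0,0,0,-0.7,0],[-0.06,0.09,0,0,0,-0.8,0],[-0.06,0.09,0,0,0,-0.8,0]]
  ]
}}

```text
clock: 15.75
eef_pos: [0.5122, 0.0941, 0.118]
tool_rot: [0.489, 0.873, -0.0, -0.0]
ft_force: [-0.2, -0.5, -2.2]
grip_width: 0.0089
```

```bash
python3 -c "
from loc import *
plan(.165,lat=.0007)"
```

```text
t 15.75 p mm [512.2  94.1 118. ] yawY 31.51 tz [-0.001 -0.    -1.   ] ty [ 0.853  0.523 -0.001] F [-0.2 -0.5 -2.2] T [-0.19  0.08  0.01] w 8.9 q6 1.2
s 159.5 lat(left) 0.30  mid z 100.1  heading 121.5 err -0.07 (rail 121.6) F along -0.3 left 0.4 z -2.2 t [-0.524  0.852] n [-0.852 -0.524]
vs pose(s0): left 0.68 dhead 0.04
[-0.05, 0.07, -0.01, 0.0, -0.1, -0.8, 0.0]
[-0.05, 0.1, 0.0, 0.0, 0.0, -0.8, 0.0]
[-0.06, 0.09, 0.0, 0.0, 0.0, -0.8, 0.0]
[-0.05, 0.1, 0.0, 0.0, 0.0, -0.9, 0.0]
[-0.05, 0.1, 0.0, 0.0, 0.0, -0.8, 0.0]
```

{"method": "move_arm", "body": {
  "series": [
    [[-0.07,0.08,0,0,-0.1,-0.8,0],[-0.06,0.1,0,0,0,-0.8,0],[-0.06,0.09,0,0,0,-0.8,0],[-0.05,0.1,0,0,0,-0.9,0],[-0.05,0.1,0,0,0,-0.8,0]]
  ]
}}

```text
clock: 16.25
eef_pos: [0.5092, 0.0996, 0.1181]
tool_rot: [0.522, 0.853, 0.0, 0.0]
ft_force: [0.1, -0.4, -2.4]
grip_width: 0.0087
```

```bash
python3 -c "
from loc import *
plan(.171,lat=.0007)"
```

```text
t 16.25 p mm [509.2  99.6 118.1] yawY 27.05 tz [ 0.001  0.    -1.   ] ty [0.891 0.455 0.001] F [ 0.1 -0.4 -2.4] T [-0.16  0.09  0.01] w 8.7 q6 1.29
s 166.0 lat(left) 0.28  mid z 100.2  heading 117.0 err 0.26 (rail 116.8) F along -0.4 left 0.1 z -2.4 t [-0.451  0.893] n [-0.893 -0.451]
vs pose(s0): left 0.67 dhead 0.35
[-0.05, 0.1, -0.02, -0.0, 0.1, -1.1, 0.0]
[-0.04, 0.09, 0.0, 0.0, 0.0, -0.7, 0.0]
[-0.05, 0.09, 0.0, 0.0, 0.0, -0.8, 0.0]
[-0.04, 0.09, 0.0, 0.0, 0.0, -0.7, 0.0]
[-0.04, 0.09, 0.0, 0.0, 0.0, -0.8, 0.0]
```

{"method": "move_arm", "body": {
  "series": [
    [[-0.05,0.1,-0.02,0,0.1,-1.0,0],[-0.05,0.1,0,0,0,-0.8,0],[-0.05,0.1,0,0,0,-0.8,0],[-0.04,0.1,0,0,0,-0.9,0],[-0.04,0.1,0,0,0,-0.9,0]]
  ]
}}

```text
clock: 16.75
eef_pos: [0.5066, 0.105, 0.1178]
tool_rot: [0.557, 0.83, -0.0, -0.0]
ft_force: [-0.4, -0.7, -2.0]
grip_width: 0.0092
```

```bash
python3 -c "
from loc import *
plan(.18,lat=.0006)"
```

```text
t 16.75 p mm [506.6 105.  117.8] yawY 22.25 tz [-0.001  0.    -1.   ] ty [ 0.926  0.379 -0.001] F [-0.4 -0.7 -2. ] T [-0.15  0.09 -0.04] w 9.2 q6 1.39
s 172.0 lat(left) 0.42  mid z 99.9  heading 112.2 err 0.01 (rail 112.2) F along -0.5 left 0.7 z -2.0 t [-0.378  0.926] n [-0.926 -0.378]
vs pose(s0): left 0.82 dhead 0.05
[-0.04, 0.17, 0.01, -0.0, -0.1, -1.3, 0.0]
[-0.06, 0.15, -0.0, 0.0, 0.0, -1.2, 0.0]
[-0.05, 0.15, -0.0, 0.0, 0.0, -1.2, 0.0]
[-0.05, 0.15, -0.0, 0.0, 0.0, -1.2, 0.0]
[-0.05, 0.15, -0.0, 0.0, 0.0, -1.2, 0.0]
```

{"method": "move_arm", "body": {
  "series": [
    [[-0.05,0.13,0.01,0,-0.1,-1.0,0],[-0.05,0.13,0,0,0,-1.1,0],[-0.05,0.13,0,0,0,-1.1,0],[-0.04,0.13,0,0,0,-1.1,0],[-0.04,0.13,0,0,0,-1.0,0]]
  ]
}}

```text
clock: 17.25
eef_pos: [0.5036, 0.1118, 0.1178]
tool_rot: [0.599, 0.801, -0.0, 0.0]
ft_force: [-0.4, -0.2, -2.3]
grip_width: 0.0091
```

```bash
python3 -c "
from loc import *
plan(.186,lat=.0006)"
```

```text
t 17.25 p mm [503.6 111.8 117.8] yawY 16.47 tz [ 0. -0. -1.] ty [0.959 0.283 0.   ] F [-0.4 -0.2 -2.3] T [-0.15  0.16  0.05] w 9.1 q6 1.5
s 179.5 lat(left) 0.84  mid z 99.9  heading 106.5 err -0.02 (rail 106.5) F along -0.1 left 0.4 z -2.3 t [-0.284  0.959] n [-0.959 -0.284]
vs pose(s0): left 1.25 dhead -0.06
[0.02, 0.16, 0.01, 0.0, 0.0, -0.9, 0.0]
[-0.03, 0.13, 0.0, 0.0, 0.0, -0.9, 0.0]
[-0.04, 0.13, 0.0, 0.0, 0.0, -1.0, 0.0]
[-0.03, 0.12, 0.0, 0.0, 0.0, -0.9, 0.0]
[-0.03, 0.13, 0.0, 0.0, 0.0, -0.9, 0.0]
```

```bash
python3 - <<'E'
from scn import *
f,cx,cy,T=info('scene')
# silhouettes of rail in scene0, column-wise, centre ray at z=.1
d=np.load('pics/scene0.npy'); P=pts('scene',d); m=(P[...,2]>.085)&(P[...,2]<.115)&(d>0)
def ray(u,v,z=.1):
    r=T[:3,:3]@np.array([(u-cx)/f,(v-cy)/f,1]); return (T[:3,3]+r*(z-T[2,3])/r[2])[:2]
S=np.arange(0,.26,.0005); x,y,t=curve(p,S)
for c in range(368,418,3):
    r=np.where(m[205:260,c])[0]+205; r=r[:14]
    q=ray(c,r.mean()); i=np.argmin(np.hypot(x-q[0],y-q[1])); print(c,r.min(),r.max(),np.round(q,4),'s',round(S[i]*1e3,1),'left mm',round(1e3*(-np.sin(t[i])*(q[0]-x[i])+np.cos(t[i])*(q[1]-y[i])),2))
E
```

```text
368 224 231 [0.5314 0.0708] s 129.5 left mm 1.63
371 222 228 [0.5221 0.0787] s 141.5 left mm 2.05
374 221 226 [0.5165 0.0862] s 151.0 left mm 1.31
377 220 224 [0.5108 0.0939] s 160.0 left mm 1.63
380 219 223 [0.5071 0.1013] s 168.5 left mm 1.41
383 218 222 [0.5033 0.1088] s 176.5 left mm 2.09
386 217 221 [0.4995 0.1163] s 184.5 left mm 3.68
389 217 221 [0.4996 0.1234] s 191.0 left mm 2.34
392 217 221 [0.4997 0.1305] s 198.0 left mm 1.51
395 217 221 [0.4998 0.1375] s 205.0 left mm 1.13
398 217 221 [0.4998 0.1446] s 212.0 left mm 0.82
401 217 221 [0.4999 0.1517] s 219.0 left mm 0.51
404 217 221 [0.5    0.1587] s 226.5 left mm 0.19
407 216 221 [0.4982 0.1661] s 233.5 left mm 1.81
410 216 220 [0.4963 0.1735] s 241.0 left mm 3.44
413 216 220 [0.4964 0.1806] s 248.5 left mm 3.12
416 216 220 [0.4965 0.1877] s 255.5 left mm 2.81
```

```bash
python3 -c "
from loc import *
plan(.186,lat=.0011)"
```

```text
t 17.25 p mm [503.6 111.8 117.8] yawY 16.47 tz [ 0. -0. -1.] ty [0.959 0.283 0.   ] F [-0.4 -0.2 -2.3] T [-0.15  0.16  0.05] w 9.1 q6 1.5
s 179.5 lat(left) 0.84  mid z 99.9  heading 106.5 err -0.02 (rail 106.5) F along -0.1 left 0.4 z -2.3 t [-0.284  0.959] n [-0.959 -0.284]
vs pose(s0): left 1.25 dhead -0.06
[-0.03, 0.15, 0.01, 0.0, 0.0, -0.9, 0.0]
[-0.03, 0.13, 0.0, 0.0, 0.0, -0.9, 0.0]
[-0.04, 0.12, 0.0, 0.0, 0.0, -1.0, 0.0]
[-0.03, 0.13, 0.0, 0.0, 0.0, -0.9, 0.0]
[-0.02, 0.13, 0.0, 0.0, 0.0, -0.9, 0.0]
```

{"method": "move_arm", "body": {
  "series": [
    [[-0.03,0.13,0.01,0,0,-0.9,0],[-0.03,0.13,0,0,0,-0.9,0],[-0.04,0.12,0,0,0,-1.0,0],[-0.03,0.13,0,0,0,-0.9,0],[-0.02,0.13,0,0,0,-0.9,0]]
  ]
}}

```text
clock: 17.75
eef_pos: [0.502, 0.119, 0.1179]
tool_rot: [0.633, 0.774, 0.0, 0.0]
ft_force: [-1.4, -0.9, -2.6]
grip_width: 0.0087
```

```bash
python3 -c "
from loc import *
plan(.192,lat=.001)"
```

```text
t 17.75 p mm [502.  119.  117.9] yawY 11.45 tz [ 0. -0. -1.] ty [0.98  0.199 0.   ] F [-1.4 -0.9 -2.6] T [-0.15  0.09  0.01] w 8.7 q6 1.6
s 186.5 lat(left) 0.73  mid z 100.0  heading 101.4 err 0.38 (rail 101.1) F along -0.7 left 1.5 z -2.6 t [-0.192  0.981] n [-0.981 -0.192]
vs pose(s0): left 1.11 dhead -0.07
[-0.01, 0.11, -0.0, 0.0, 0.0, -0.7, 0.0]
[-0.02, 0.11, -0.0, 0.0, 0.0, -0.7, 0.0]
[-0.02, 0.11, -0.0, 0.0, 0.0, -0.7, 0.0]
[-0.02, 0.1, -0.0, 0.0, 0.0, -0.7, 0.0]
[-0.01, 0.11, -0.0, 0.0, 0.0, -0.7, 0.0]
```

{"method": "move_arm", "body": {
  "series": [
    [[-0.03,0.12,0,0,0,-0.7,0],[-0.03,0.12,0,0,0,-0.7,0],[-0.02,0.12,0,0,0,-0.7,0],[-0.02,0.12,0,0,0,-0.7,0],[-0.02,0.12,0,0,0,-0.7,0]]
  ]
}}

```text
clock: 18.25
eef_pos: [0.5008, 0.1257, 0.118]
tool_rot: [0.658, 0.753, 0.0, 0.0]
ft_force: [-1.1, -0.4, -1.3]
grip_width: 0.0091
```

```bash
python3 -c "
from loc import *
plan(.2,lat=.001)"
```

```text
t 18.25 p mm [500.8 125.7 118. ] yawY 7.63 tz [ 0.  0. -1.] ty [0.991 0.133 0.001] F [-1.1 -0.4 -1.3] T [-0.06  0.11  0.03] w 9.1 q6 1.68
s 193.5 lat(left) 0.80  mid z 100.1  heading 97.6 err 1.05 (rail 96.6) F along -0.3 left 1.1 z -1.3 t [-0.115  0.993] n [-0.993 -0.115]
vs pose(s0): left 1.12 dhead 0.48
[-0.01, 0.15, -0.01, -0.0, 0.0, -1.1, 0.0]
[-0.01, 0.13, 0.0, 0.0, 0.0, -0.6, 0.0]
[-0.01, 0.13, 0.0, 0.0, 0.0, -0.6, 0.0]
[-0.01, 0.13, 0.0, 0.0, 0.0, -0.5, 0.0]
[-0.02, 0.13, 0.0, 0.0, 0.0, -0.5, 0.0]
```

{"method": "move_arm", "body": {
  "series": [
    [[-0.02,0.14,0,0,0,-0.8,0],[-0.02,0.13,0,0,0,-0.6,0],[-0.01,0.13,0,0,0,-0.6,0],[-0.01,0.13,0,0,0,-0.6,0],[-0.02,0.13,0,0,0,-0.5,0]]
  ]
}}

```text
clock: 18.75
eef_pos: [0.5003, 0.1332, 0.1181]
tool_rot: [0.68, 0.733, 0.001, 0.0]
ft_force: [-0.4, 0.2, -1.6]
grip_width: 0.0092
```

```bash
python3 -c "
from loc import *
plan(.208,lat=.001)"
```

```text
t 18.75 p mm [500.3 133.2 118.1] yawY 4.25 tz [ 0.001  0.001 -1.   ] ty [0.997 0.074 0.001] F [-0.4  0.2 -1.6] T [-0.07 -0.02  0.01] w 9.2 q6 1.76
s 200.5 lat(left) 0.76  mid z 100.2  heading 94.2 err 1.79 (rail 92.5) F along 0.2 left 0.4 z -1.6 t [-0.043  0.999] n [-0.999 -0.043]
vs pose(s0): left 0.95 dhead 0.08
[-0.01, 0.12, -0.02, -0.0, 0.1, -0.5, 0.0]
[-0.01, 0.15, 0.0, 0.0, 0.0, -0.4, 0.0]
[-0.01, 0.15, 0.0, 0.0, 0.0, -0.4, 0.0]
[-0.01, 0.15, 0.0, 0.0, 0.0, -0.3, 0.0]
[-0.01, 0.15, 0.0, 0.0, 0.0, -0.2, 0.0]
```

{"method": "move_arm", "body": {
  "series": [
    [[-0.01,0.14,-0.02,0,0.1,-0.5,0],[-0.01,0.15,0,0,0,-0.4,0],[-0.01,0.15,0,0,0,-0.4,0],[-0.01,0.15,0,0,0,-0.3,0],[-0.01,0.15,0,0,0,-0.2,0]]
  ]
}}

```text
clock: 19.25
eef_pos: [0.4999, 0.1414, 0.1179]
tool_rot: [0.693, 0.721, 0.0, -0.001]
ft_force: [0.7, -1.0, -2.2]
grip_width: 0.0087
```

```bash
python3 -c "
from loc import *
plan(.22,lat=.0007)"
```

```text
t 19.25 p mm [499.9 141.4 117.9] yawY 2.28 tz [-0.     0.001 -1.   ] ty [ 0.999  0.04  -0.   ] F [ 0.7 -1.  -2.2] T [-0.02  0.03 -0.01] w 8.7 q6 1.81
s 209.0 lat(left) 0.85  mid z 100.0  heading 92.3 err 0.41 (rail 91.9) F along -1.0 left -0.6 z -2.2 t [-0.033  0.999] n [-0.999 -0.033]
vs pose(s0): left 0.87 dhead 0.01
[0.01, 0.22, -0.0, -0.1, -0.0, -0.2, 0.0]
[-0.01, 0.22, -0.0, 0.0, 0.0, -0.2, 0.0]
[-0.01, 0.22, -0.0, 0.0, 0.0, -0.0, 0.0]
[-0.0, 0.22, -0.0, 0.0, 0.0, -0.0, 0.0]
[-0.01, 0.22, -0.0, 0.0, 0.0, -0.0, 0.0]
```

{"method": "move_arm", "body": {
  "series": [
    [[0,0.22,0,-0.1,0,-0.2,0],[-0.01,0.22,0,0,0,-0.2,0],[-0.01,0.22,0,0,0,0,0],[0,0.22,0,0,0,0,0],[-0.01,0.22,0,0,0,0,0]]
  ]
}}

```text
clock: 19.75
eef_pos: [0.4997, 0.1534, 0.118]
tool_rot: [0.696, 0.718, -0.0, 0.0]
ft_force: [0.3, 0.5, -2.5]
grip_width: 0.0087
```

```bash
python3 - <<'E'
from loc import *
plan(.23,lat=.0005)
im,d=shot('scene','s5'); u,v=proj('scene',np.array([.5,.16,.1])); u,v=int(u),int(v)
cv2.imwrite('pics/s5c.png',cv2.resize(im[v-50:v+50,u-50:u+50,::-1],None,fx=6,fy=6,interpolation=cv2.INTER_CUBIC))
E
```

```text
t 19.75 p mm [499.7 153.4 118. ] yawY 1.83 tz [-0.    -0.001 -1.   ] ty [ 0.999  0.032 -0.   ] F [ 0.3  0.5 -2.5] T [-0.02  0.02  0.04] w 8.7 q6 1.84
s 221.0 lat(left) 0.72  mid z 100.1  heading 91.8 err -0.04 (rail 91.9) F along 0.5 left -0.3 z -2.5 t [-0.033  0.999] n [-0.999 -0.033]
vs pose(s0): left 0.72 dhead -0.04
[0.02, 0.18, -0.01, 0.0, -0.0, 0.0, 0.0]
[-0.01, 0.18, 0.0, 0.0, 0.0, 0.0, 0.0]
[-0.01, 0.18, 0.0, 0.0, 0.0, 0.0, 0.0]
[-0.0, 0.18, 0.0, 0.0, 0.0, 0.0, 0.0]
[-0.01, 0.18, 0.0, 0.0, 0.0, 0.0, 0.0]
```

View pics/s5c.png

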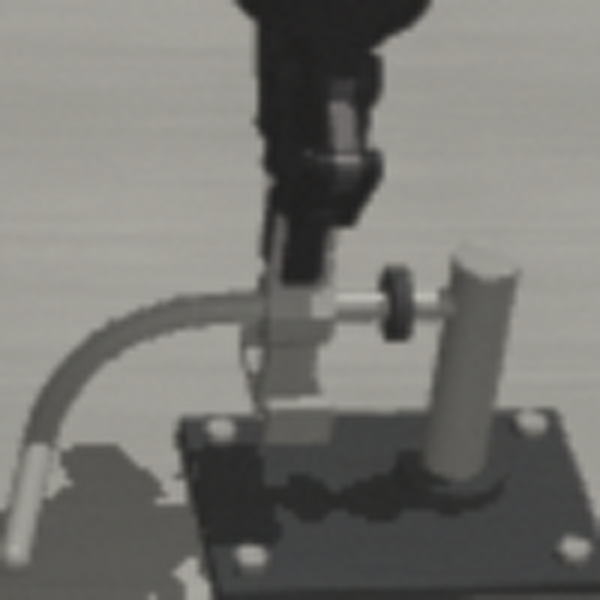

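The slider is on the last straight piece, and the collar-to-flange gap (x 330 to 383 in the crop) is about 20 mm.

{"method": "move_arm", "body": {
  "series": [
    [[0,0.25,0,0,0,0,0],[-0.01,0.25,0,0,0,0,0],[-0.01,0.25,0,0,0,0,0],[0,0.25,0,0,0,0,0],[-0.01,0.2,0,0,0,0,0]]
  ]
}}

```text
clock: 20.3
eef_pos: [0.4994, 0.1667, 0.118]
tool_rot: [0.696, 0.718, -0.0, 0.0]
ft_force: [0.9, -0.1, -2.0]
grip_width: 0.0087
```

```bash
python3 - <<'E'
from loc import *
loc()
im,d=shot('scene','s6'); u,v=proj('scene',np.array([.5,.16,.1])); u,v=int(u),int(v)
cv2.imwrite('pics/s6c.png',cv2.resize(im[v-30:v+30,u-30:u+30,::-1],None,fx=10,fy=10,interpolation=cv2.INTER_CUBIC))
E
```

```text
t 20.3 p mm [499.4 166.7 118. ] yawY 1.84 tz [-0. -0. -1.] ty [ 0.999  0.032 -0.   ] F [ 0.9 -0.1 -2. ] T [0.04 0.06 0.01] w 8.7 q6 1.86
s 234.5 lat(left) 0.60  mid z 100.1  heading 91.8 err -0.03 (rail 91.9) F along -0.1 left -0.9 z -2.0 t [-0.033  0.999] n [-0.999 -0.033]
```

View pics/s6c.png

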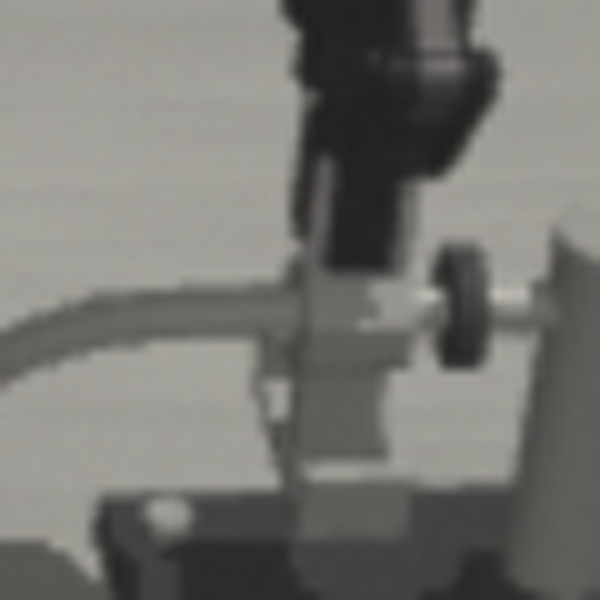

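{"method": "move_arm", "body": {
  "series": [
    [[0,0.1,0,0,0,0,0],[0,0.1,0,0,0,0,0],[0,0.1,0,0,0,0,0],[0,0.1,0,0,0,0,0],[0,0,0,0,0,0,0]]
  ]
}}

```text
clock: 20.85
eef_pos: [0.4993, 0.1713, 0.1179]
tool_rot: [0.696, 0.718, -0.0, -0.0]
ft_force: [-0.5, 0.2, -0.7]
grip_width: 0.0088
```

```bash
python3 -c "
from loc import *
loc()"
```

```text
t 20.85 p mm [499.3 171.3 117.9] yawY 1.86 tz [-0. -0. -1.] ty [ 0.999  0.032 -0.   ] F [-0.5  0.2 -0.7] T [ 0.04  0.01 -0.03] w 8.8 q6 1.87
s 239.0 lat(left) 0.53  mid z 100.0  heading 91.9 err -0.01 (rail 91.9) F along 0.2 left 0.5 z -0.7 t [-0.033  0.999] n [-0.999 -0.033]
```

{"method": "move_arm", "body": {
  "series": [
    [[0,0.06,0,0,0,0,0],[0,0.06,0,0,0,0,0],[0,0.06,0,0,0,0,0],[0,0.06,0,0,0,0,0],[0,0,0,0,0,0,0]]
  ]
}}

```text
clock: 21.35
eef_pos: [0.4992, 0.1738, 0.1179]
tool_rot: [0.696, 0.718, -0.0, -0.0]
ft_force: [0.4, 0.0, -2.5]
grip_width: 0.0088
```

```bash
python3 -c "
from loc import *
loc()"
```

```text
t 21.35 p mm [499.2 173.8 117.9] yawY 1.85 tz [-0. -0. -1.] ty [ 0.999  0.032 -0.   ] F [ 0.4  0.  -2.5] T [ 0.02  0.07 -0.01] w 8.8 q6 1.87
s 241.5 lat(left) 0.51  mid z 100.0  heading 91.8 err -0.02 (rail 91.9) F along 0.0 left -0.4 z -2.5 t [-0.033  0.999] n [-0.999 -0.033]
```

{"method": "move_arm", "body": {
  "series": [
    [[0,0.06,0,0,0,0,0],[0,0.06,0,0,0,0,0],[0,0.06,0,0,0,0,0],[0,0.06,0,0,0,0,0],[0,0,0,0,0,0,0]]
  ]
}}

```text
clock: 21.85
eef_pos: [0.4991, 0.1763, 0.1179]
tool_rot: [0.696, 0.718, -0.0, -0.0]
ft_force: [-0.2, -0.0, -1.9]
grip_width: 0.0093
```

```bash
python3 - <<'E'
from loc import *
loc()
im,d=shot('scene','s7'); u,v=proj('scene',np.array([.5,.16,.1])); u,v=int(u),int(v)
cv2.imwrite('pics/s7c.png',cv2.resize(im[v-30:v+30,u-30:u+30,::-1],None,fx=10,fy=10,interpolation=cv2.INTER_CUBIC))
E
```

```text
t 21.85 p mm [499.1 176.3 117.9] yawY 1.84 tz [-0.001 -0.    -1.   ] ty [ 0.999  0.032 -0.001] F [-0.2 -0.  -1.9] T [-0.01  0.   -0.01] w 9.3 q6 1.88
s 244.0 lat(left) 0.50  mid z 100.0  heading 91.8 err -0.02 (rail 91.9) F along -0.0 left 0.2 z -1.9 t [-0.033  0.999] n [-0.999 -0.033]
```

View pics/s7c.png

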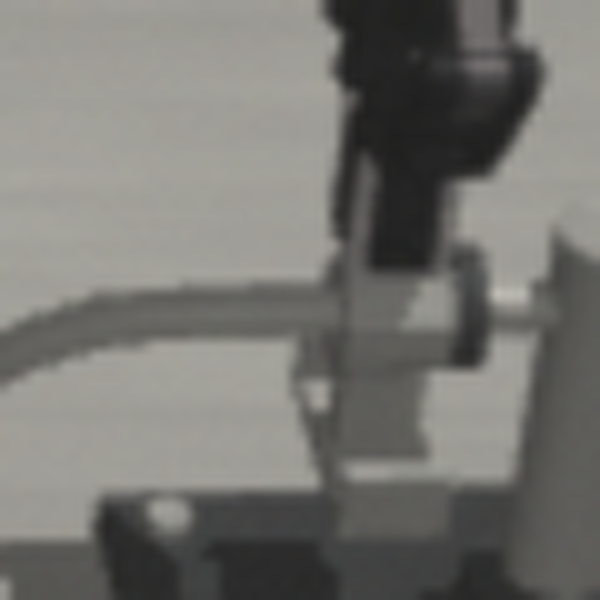

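{"method": "move_arm", "body": {
  "series": [
    [[0,0.05,0,0,0,0,0],[0,0.05,0,0,0,0,0],[0,0.05,0,0,0,0,0],[0,0,0,0,0,0,0],[0,0,0,0,0,0,0]]
  ]
}}

```text
clock: 22.4
eef_pos: [0.4991, 0.1767, 0.1179]
tool_rot: [0.696, 0.718, -0.001, 0.001]
ft_force: [-0.4, -1.3, -1.3]
grip_width: 0.0091
```

```bash
python3 -c "
from loc import *
loc()"
```

```text
t 22.4 p mm [499.1 176.7 117.9] yawY 1.79 tz [-0.001 -0.003 -1.   ] ty [ 1.     0.031 -0.001] F [-0.4 -1.3 -1.3] T [-0.24  0.08 -0.02] w 9.1 q6 1.88
s 244.0 lat(left) 0.52  mid z 100.0  heading 91.8 err -0.08 (rail 91.9) F along -1.3 left 0.5 z -1.3 t [-0.033  0.999] n [-0.999 -0.033]
```

{"method": "move_arm", "body": {
  "series": [
    [[0,0.06,0,0.2,0,0,0],[0,0.06,0,0,0,0,0],[0,0,0,0,0,0,0],[0,0,0,0,0,0,0],[0,0,0,0,0,0,0]]
  ]
}}

```text
clock: 22.9
eef_pos: [0.4991, 0.1767, 0.1179]
tool_rot: [0.696, 0.718, -0.001, 0.0]
ft_force: [-0.7, -2.3, -1.6]
grip_width: 0.009
```

```bash
python3 -c "
from loc import *
loc()"
```

```text
t 22.9 p mm [499.1 176.7 117.9] yawY 1.73 tz [-0.    -0.001 -1.   ] ty [ 1.     0.03  -0.001] F [-0.7 -2.3 -1.6] T [-0.56  0.04  0.  ] w 9.0 q6 1.88
s 244.5 lat(left) 0.49  mid z 100.0  heading 91.7 err -0.14 (rail 91.9) F along -2.3 left 0.8 z -1.6 t [-0.033  0.999] n [-0.999 -0.033]
```

The slider is on the stop: y held at 176.7 mm and about 2–3 N of reaction. I'll lower it 1.4 mm to hang and then let go.

{"method": "move_arm", "body": {
  "series": [
    [[0,0,-0.07,0,0,0,0],[0,0,-0.06,0,0,0,0],[0,0,0,0,0,0,0],[0,0,0,0,0,0,0],[0,0,0,0,0,0,0]]
  ]
}}

```text
clock: 23.4
eef_pos: [0.4992, 0.1767, 0.1171]
tool_rot: [0.696, 0.718, -0.001, 0.0]
ft_force: [0.1, -2.5, 0.6]
grip_width: 0.0091
```

```bash
python3 -c "
from loc import *
loc()"
```

```text
t 23.4 p mm [499.2 176.7 117.1] yawY 1.73 tz [-0.    -0.001 -1.   ] ty [ 1.    0.03 -0.  ] F [ 0.1 -2.5  0.6] T [-0.57  0.1  -0.08] w 9.1 q6 1.88
s 244.5 lat(left) 0.47  mid z 99.2  heading 91.7 err -0.14 (rail 91.9) F along -2.5 left 0.0 z 0.6 t [-0.033  0.999] n [-0.999 -0.033]
```

{"method": "move_arm", "body": {
  "series": [
    [[0,0,0,0,0,0,0.2],[0,0,0,0,0,0,0.3],[0,0,0,0,0,0,0.45],[0,0,0,0,0,0,0.45],[0,0,0,0,0,0,0.45]]
  ]
}}

```text
clock: 23.9
eef_pos: [0.5008, 0.1797, 0.1182]
tool_rot: [0.696, 0.718, 0.003, -0.0]
ft_force: [-0.0, 1.1, 0.4]
grip_width: 0.0386
```

```bash
python3 - <<'E'
from loc import *
loc()
im,d=shot('scene','s8'); u,v=proj('scene',np.array([.5,.16,.1])); u,v=int(u),int(v)
cv2.imwrite('pics/s8c.png',cv2.resize(im[v-40:v+40,u-40:u+40,::-1],None,fx=7.5,fy=7.5,interpolation=cv2.INTER_CUBIC))
E
```

```text
t 23.9 p mm [500.8 179.7 118.2] yawY 1.84 tz [ 0.004  0.005 -1.   ] ty [0.999 0.032 0.004] F [-0.   1.1  0.4] T [ 0.05  0.05 -0.01] w 38.6 q6 1.88
s 247.5 lat(left) -1.36  mid z 100.3  heading 91.8 err -0.03 (rail 91.9) F along 1.1 left -0.0 z 0.4 t [-0.033  0.999] n [-0.999 -0.033]
```

View pics/s8c.png

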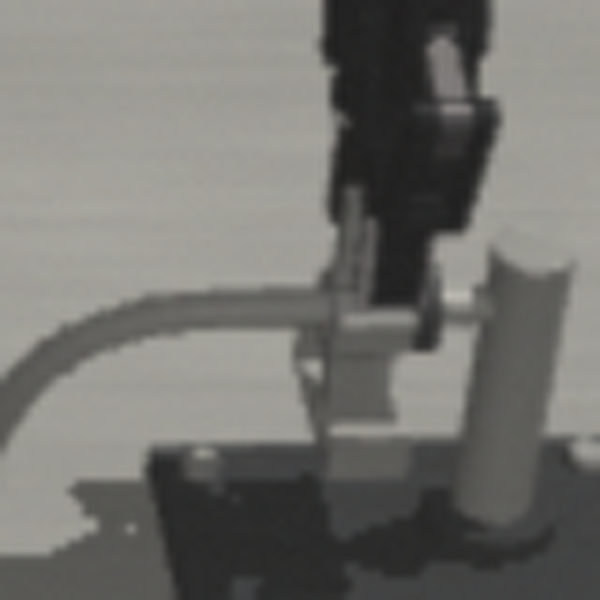

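{"method": "move_arm", "body": {
  "series": [
    [[-0.1,-0.2,0.3,0,0,0,0.45],[0,0,1.0,0,0,0,0.45],[0,0,2.0,0,0,0,0.45],[0,0,3.0,0,0,0,0.45],[0,0,4.0,0,0,0,0.45]]
  ]
}}

```text
clock: 24.45
eef_pos: [0.4951, 0.1758, 0.2201]
tool_rot: [0.696, 0.718, -0.003, -0.003]
ft_force: [0.2, 0.2, 0.5]
grip_width: 0.0386
```

{"method": "move_arm", "body": {
  "series": [
    [[-2,-4,2,0,0,0,0.45],[-4,-2,0,0,0,0,0.45],[-4,-1,0,0,0,0,0.45],[-4,0,0,0,0,0,0.45],[-4,0,0,0,0,0,0.45]]
  ]
}}

```text
clock: 24.95
eef_pos: [0.3188, 0.1051, 0.2515]
tool_rot: [0.697, 0.717, 0.007, 0.003]
ft_force: [-0.3, 0.9, 1.2]
grip_width: 0.0384
```

{"method": "move_arm", "body": {
  "series": [
    [[-1,-3,0,0,0,0,0.45],[-1,-4,0,0,0,0,0.45],[0,-4,0,0,0,0,0.45],[0,-4,0,0,0,0,0.45],[0,0,0,0,0,0,0.45]]
  ]
}}

```text
clock: 25.45
eef_pos: [0.2925, -0.0485, 0.2569]
tool_rot: [0.694, 0.72, 0.011, 0.007]
ft_force: [-0.9, -0.1, -1.0]
grip_width: 0.0384
```

```bash
python3 - <<'E'
from loc import *
loc()
for n in('scene','top'):
    im,d=shot(n,n+'9'); u,v=proj(n,np.array([.5,.16,.1])); u,v=int(u),int(v)
    cv2.imwrite(f'pics/{n}9c.png',cv2.resize(im[v-40:v+40,u-40:u+40,::-1],None,fx=7,fy=7,interpolation=cv2.INTER_CUBIC))
    dd=np.load(f'pics/{n}9.npy'); P=pts(n,dd); c=np.array([.4992,.1767,.0985])
    f=(dd>0)&(np.hypot(P[...,0]-c[0],P[...,1]-c[1])<.03)&(P[...,2]>.125)&(P[...,2]<.15); print(n,'fin',f.sum(),np.round(P[f].mean(0),4),P[f][:,2].max())
    q=P-c; m=(dd>0)&(abs(q[...,1])<.0145)&(abs(q[...,0])<.035)&(q[...,2]>-.052)&(q[...,2]<.055)
    print(fit(P[m],[c[0],c[1],np.radians(91.9),0.],z=c[2]))
    for t in ('cup','jar','spoon'): print(t,[np.round(x['at'],3) for x in bot.find_in(n,t)][:1])
E
```

```text
t 25.45 p mm [292.5 -48.5 256.9] yawY 2.17 tz [ 0.025  0.006 -1.   ] ty [0.999 0.038 0.025] F [-0.9 -0.1 -1. ] T [0.03 0.02 0.02] w 38.4 q6 1.36
s 158.0 lat(left) 261.80  mid z 239.0  heading 92.2 err -30.48 (rail 122.6) F along 0.4 left 0.8 z -1.0 t [-0.539  0.842] n [-0.842 -0.539]
scene fin 104 [0.5031 0.1784 0.138 ] 0.14778020430982342
(array([4.99226931e-01, 1.78393044e-01, 1.61463281e+00, 1.68495558e-04]), np.float64(0.0012668907337442144))
cup [array([ 0.668, -0.364,  0.077])]
jar [array([ 0.478, -0.382,  0.068])]
spoon [array([ 0.702, -0.129,  0.012])]
top fin 133 [0.5006 0.1771 0.1421] 0.14883520414585305
(array([5.00199510e-01, 1.79205018e-01, 1.60617597e+00, 6.77733687e-05]), np.float64(0.0007745527410693512))
cup [array([0.497, 0.172, 0.074])]
jar [array([ 0.456, -0.378,  0.103])]
spoon [array([ 0.704, -0.114,  0.015])]
```

View pics/scene9c.png

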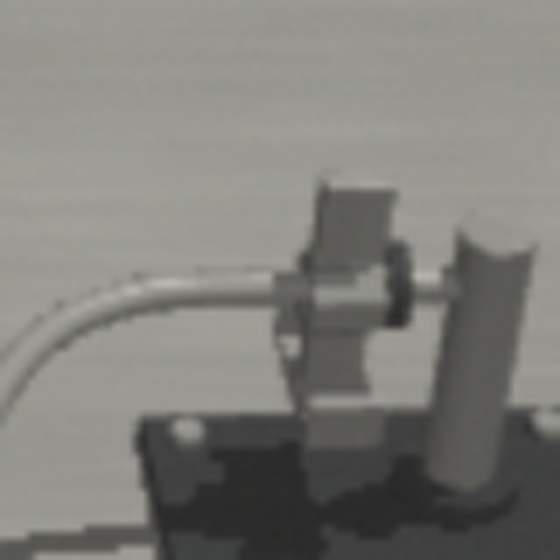

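View pics/top9c.png

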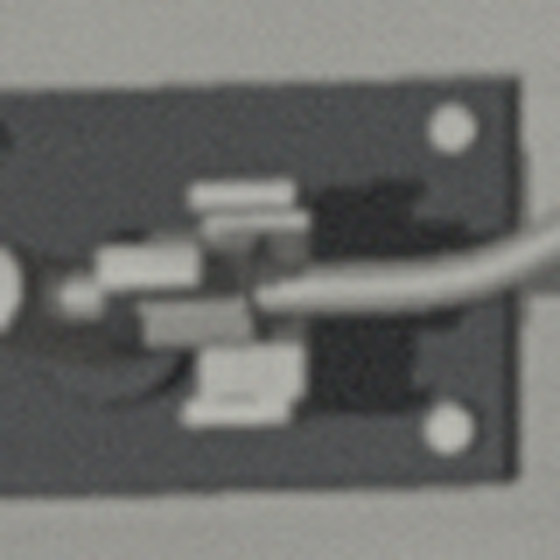

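The slider sits flush with the flange at (385,290) in the scene crop, upright, and the gripper is well clear.

{"method": "move_arm", "body": {
  "series": [
    [[0,0,0,0,0,0,0.45],[0,0,0,0,0,0,0.45],[0,0,0,0,0,0,0.45],[0,0,0,0,0,0,0.45],[0,0,0,0,0,0,0.45]]
  ]
}}

```text
clock: 26.35
eef_pos: [0.2932, -0.0413, 0.2555]
tool_rot: [0.686, 0.727, 0.01, 0.005]
ft_force: [-1.0, -0.6, 0.1]
grip_width: 0.0384
```

```bash
python3 -c "
from h import *
st(); print(bot.job_done())"
```

```text
t 26.35 p mm [293.2 -41.3 255.5] yawY 3.31 tz [ 0.021  0.009 -1.   ] ty [0.998 0.058 0.021] F [-1.  -0.6  0.1] T [-0.04 -0.01 -0.01] w 38.4 q6 1.36
the job is handed in; nothing more can be done
None
```

The steel slider now hangs on the rail's closed end against the stop flange, and I handed the job in at about 26 s of the 70 s allowed. I gripped it by the fin, threaded it over the nose and followed the bend. On meeting the stop I lowered it onto the bar, let go and backed the arm away.

**Forces:** readings were taken at the end of each move. On the bar they stayed around 1–2 N along the rail, and on the stop about 2–3 N. Just before release the upward force showed the bar carrying the slider's weight.

**Last checks:**
- **Slider position:** both camera pictures show it upright and flush with the flange, with no visible gap. The camera fits put the bore about 0.2–0.7° off the fitted rail direction and the bore centre 98.6–98.7 mm above the worktop, which is the hanging height. Along the rail they read 1.7 and 2.5 mm farther in than the arm's own measurement when it touched the stop, within the calibration and fit error.
- **Cup, jar and spoon:** the scene camera found all three where they were, within about 5 mm. The top camera agreed on the jar and spoon. Its best match for the cup was at the slider's position, so that cup reading is a false detection.
- **Robot:** it was touching nothing at hand-in. No verdict was returned.

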